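# Stack and cap the blank mugs at the mug press

## Robot

A 6-joint arm with a two-finger parallel gripper is mounted at the origin on the work surface. World frame = base frame: x ahead of the robot, y to its left, z up, the work surface at z = 0. Lengths are in m, angles in rad, forces in N, time in s.
With the tool pointing down it reaches from about 0.35 to 0.775 m from the base axis. Payload 7.3 kg.
Tool frame: the origin (TCP) lies between the finger pads; the fingertips stand 17 mm ahead of it and the grasp point (between the pads) lies 2 mm behind it; z points along the fingers, y is the direction in which the jaws open and shut (so a half turn about z gives the same grasp; the last joint's range is limited). The gripper opens to 92 mm and grips with 3 to 60 N. Pads are 19 mm wide; open, the fingers measure 130 mm over their backs; the gripper's body (75 mm by 190 mm) begins 47 mm behind the grasp point.
Start: joints at [-0.146, 0.342, 1.524, -0, 1.275, -0.146], TCP at [0.525, 0, 0.221] pointing down, gripper open.
Joint ranges: [-2.53, 2.53], [-0.77, 2.02], [0.04, 2.7], [-1, 4.14], [0.28, 2.66], [-3.11, 3.11]. Speed limits (rad/s): [2.57, 2.57, 3.14, 3.14, 3.14, 3.14].

## Interface

Orientations are given as [roll, pitch, yaw] about the fixed x, y, z axes, in that order (R = Rz(yaw) Ry(pitch) Rx(roll)).
In Python, from cell import sensors, vision, hand_in gives the robot as it stands.
- The arm moves only by the tool step_arm, never from a script. Its argument "series" is a list of rows, each a list of 5 numbers: the opening, from 0 (shut) to 1 (fully open), then the shift along the world's x, y, z each as a share of 25 mm, from -1 to 1, then the turn about the world's z as a share of 0.08 rad, from -1 to 1. A call has 1 to 12 rows; each row shifts and turns the commanded pose from where the row before left it; what a row does not reach is not made up. A row lasts 1/10 s, in which the tool goes at most 50 mm and 8.59 degrees, less where a joint would pass 70% of its speed; a pose out of reach is approached as far as the arm can. A call with a number of a shift or a turn outside -1 to 1 is refused whole. A call with a gripper value outside its range is refused whole. The fingers move at their own pace and stop on an object; "squeeze" is the grip in N (left out, the last holds). Time passes only in rows, so rows that do not move let the fingers close. It gives the time, the measured TCP pose, the force and the opening at its end, in the units of the state.
- sensors.observe(): the state, without advancing time (a new reading comes with each control period).
- vision.read_camera(name): name is "scene" or "side" or "wrist"; returns a dict with "pixels" (480x640x3 uint8, blue, green, red), "range_z" (480x640 float32, m along the optical axis (not along the pixel's ray), 0 where there is no reading), "camera_matrix" (3x3 intrinsics, pixels), "pose" (4x4, takes a point from camera to world coordinates). Camera axes: x right, y down, z forward; pixel columns grow to the right and rows downward; lengths in m; the calibration is good to about 2 mm. The wrist camera is an equidistant fisheye: a pixel r from the principal point sees the ray r / f radians off the axis. A picture is of the moment at which its call begins.
- hand_in(): hands the job in, once; it reports no verdict.
The state is a dict: "time": time; "qpos": joint angles; "qvel": joint speeds; "joint_efforts": joint torques, N m; "tool_pos": TCP position; "tool_rot": TCP orientation; "contact_force": force on the tool from outside, world axes, zero at the start; "torque": the same for the moment, N m; "opening": finger opening in m.
Only numpy, scipy, OpenCV 4.12 (cv2) and the standard library are available. Lean on these libraries where they do the work, as an engineer would, in place of code of your own. Each camera call takes 0.05 s, during which the arm holds its last target.

## Task

Put the blank mugs away: first move the tape roll off the green mat to the middle of the blue pad, then park the grey dust cap from the white mug upright on the green mat, and then nest all the coloured stacking mugs there are into one upright stack on the white mug, in any order, each fully home with its handle turned at least a quarter turn away from the handle of the mug directly below. Finally put the cap back, fully home on the topmost mug; the tape roll must end lying on the middle of its pad, the white mug on its stand, and the ceramic mug and screwdriver stay where they are.

Things in the scene. Friction and masses are not known exactly. Their poses are not given: they have to be found in the camera images.
- base_mid (a point): white bottom mug, loose on the black stand under the cap. All stacking mugs are alike, 70 mm high: foot tapers from 38 mm across (bottom) to 49 mm at 33 mm up, then a flat shoulder steps out to a straight upper part 62 mm across, mouth 54 mm across (wall 4 mm). Point: on the axis, 35 mm above the bottom; z up, +x towards its handle. Nested, a mug's shoulder rests on the rim below (37 mm pitch, 2.5 mm play)
- base_handle (a point): white bottom mug's handle, a hook: arm 14 mm wide from the wall, 55-61 mm above the mug's bottom, then down at 47-53 mm from the axis to 8 mm above the bottom. Point: 50 mm from the axis, 35 mm up. A nested mug's handle hangs beside the mug below; over that mug's handle it cannot seat
- red_mid (a point): red stacking mug, about 160 g (may be absent), 70 mm high: foot tapers from 38 mm across (bottom) to 49 mm at 33 mm up, then a flat shoulder steps out to a straight upper part 62 mm across, mouth 54 mm across (wall 4 mm). Point: on the axis, 35 mm above the bottom; z up, +x towards its handle
- red_handle (a point): red mug's handle, a hook: arm 14 mm wide from the wall, 55-61 mm above the mug's bottom, then down at 47-53 mm from the axis to 8 mm above the bottom. Point: 50 mm from the axis, 35 mm up
- green_mid (a point): green stacking mug, about 160 g (may be absent), 70 mm high: foot tapers from 38 mm across (bottom) to 49 mm at 33 mm up, then a flat shoulder steps out to a straight upper part 62 mm across, mouth 54 mm across (wall 4 mm). Point: on the axis, 35 mm above the bottom; z up, +x towards its handle
- green_handle (a point): green mug's handle, a hook: arm 14 mm wide from the wall, 55-61 mm above the mug's bottom, then down at 47-53 mm from the axis to 8 mm above the bottom. Point: 50 mm from the axis, 35 mm up
- blue_mid (a point): blue stacking mug, about 160 g (may be absent), 70 mm high: foot tapers from 38 mm across (bottom) to 49 mm at 33 mm up, then a flat shoulder steps out to a straight upper part 62 mm across, mouth 54 mm across (wall 4 mm). Point: on the axis, 35 mm above the bottom; z up, +x towards its handle
- blue_handle (a point): blue mug's handle, a hook: arm 14 mm wide from the wall, 55-61 mm above the mug's bottom, then down at 47-53 mm from the axis to 8 mm above the bottom. Point: 50 mm from the axis, 35 mm up
- yellow_mid (a point): yellow stacking mug, about 160 g (may be absent), 70 mm high: foot tapers from 38 mm across (bottom) to 49 mm at 33 mm up, then a flat shoulder steps out to a straight upper part 62 mm across, mouth 54 mm across (wall 4 mm). Point: on the axis, 35 mm above the bottom; z up, +x towards its handle
- yellow_handle (a point): yellow mug's handle, a hook: arm 14 mm wide from the wall, 55-61 mm above the mug's bottom, then down at 47-53 mm from the axis to 8 mm above the bottom. Point: 50 mm from the axis, 35 mm up
- orange_mid (a point): orange stacking mug, about 160 g (may be absent), 70 mm high: foot tapers from 38 mm across (bottom) to 49 mm at 33 mm up, then a flat shoulder steps out to a straight upper part 62 mm across, mouth 54 mm across (wall 4 mm). Point: on the axis, 35 mm above the bottom; z up, +x towards its handle
- orange_handle (a point): orange mug's handle, a hook: arm 14 mm wide from the wall, 55-61 mm above the mug's bottom, then down at 47-53 mm from the axis to 8 mm above the bottom. Point: 50 mm from the axis, 35 mm up
- cap_knob (a point): grey dust cap, about 100 g: plug 14 mm deep (42-49 mm across) that drops into a mug's mouth, flange 68 mm across, 6 mm thick, that rests on the rim, black upright knob 22 mm across, 34 mm tall. Point: on the axis, 40 mm above the plug's bottom, 20 mm above the flange, 14 mm below the knob's top. Seated it is 61 mm above the mug's mid point; on the mat, 44 mm above the table
- mat_top (a point): fixed square green mat, 110 mm across, 4 mm thick, where the cap is parked. Point: centre of its top
- stand_top (a point): fixed round black stand, 130 mm across and 12 mm high, under the white bottom mug. Point: centre of its top
- tape_roll_mid (a point): amber tape roll lying flat, 64 mm across, 40 mm core hole, 40 mm high, about 120 g; at the start on the green mat. Point: its centre, 20 mm up
- pad_top (a point): fixed square blue pad, 120 mm across, 4 mm thick, where the tape roll belongs. Point: centre of its top
- white_mug_mid (a point): bystander: white ceramic drinking mug, 76 mm across, 85 mm high, with a closed handle (not a stacking mug). Point: its centre
- driver_mid (a point): bystander: blue-handled screwdriver, 190 mm long, lying down. Point: near its middle

How it is judged:
By the outcome, as a careful person would: the job done as asked, in the order asked, and still so for the second after the job is handed in, with the robot touching nothing.
Of mug_red, mug_green, mug_blue, mug_yellow, mug_orange only 3 to 5 are there at a start; the rules pass over those that are not, and their reading is None.
At some moment in a run one of tape_roll may be knocked a few centimetres aside while the robot is not near it.
It also fails if it takes over 210 s, if anything falls off the work surface, if the arm or the gripper's body presses on something with over 40 N, if the wrist force passes 120 N, or if a joint passes its speed limit or range.

## Working session

There is one attempt and no reset: what is moved stays moved. The work goes in short steps, Python scripts to look and compute and a tool call to move; the robot and the scene stay as the last step left them, time stands still between calls to the robot, and variables do not carry over. Pictures are saved under pics/ and viewed, and the job is handed in when it is done.

Besides the shell and the picture viewer there is one more tool, called after "Call:" in YAML: its name, and indented under it one key for each argument. step_arm: Moves the arm, as the interface text tells. Its arguments: {"type":"object","properties":{"series":{"type":"array","items":{"type":"array","items":{"type":"number","minimum":-1,"maximum":1}}},"squeeze":{"type":"number"}},"required":["series"]}

```bash
ls; mkdir -p pics
cat > h.py <<'E'
import numpy as np, cv2
from cell import sensors, vision, hand_in
def snap(name, fn):
    d=vision.read_camera(name); cv2.imwrite('pics/'+fn,d['pixels']); return d
def pts(d):
    z=d['range_z']; K=d['camera_matrix']; v,u=np.mgrid[0:480,0:640]
    P=np.stack([(u-K[0,2])/K[0,0]*z,(v-K[1,2])/K[1,1]*z,z,np.ones_like(z)],-1)
    W=P@d['pose'].T; W=W[...,:3]; W[z<=0]=np.nan; return W
E
python3 - <<'E'
from h import *
print(sensors.observe())
for n in ['scene','side','wrist']:
    d=snap(n,n+'0.png'); print(n,d['camera_matrix'].round(1).tolist(),d['pose'].round(3).tolist(), np.isfinite(d['range_z']).mean(), (d['range_z']>0).mean())
E
```

```text
pics
{'time': 0.0, 'qpos': array([-1.46029729e-01,  3.42694487e-01,  1.52501112e+00, -1.15261016e-05,
        1.27541257e+00, -1.45988933e-01]), 'qvel': array([ 0.00102499, -0.00057223, -0.00010404,  0.00059007,  0.0008653 ,
        0.00047464]), 'joint_efforts': array([ 7.61924657e-04, -4.31245601e+01, -2.44219762e+01,  7.17750052e-02,
        5.59406646e-02, -1.04314388e-04]), 'tool_pos': array([5.24581759e-01, 6.45570851e-05, 2.20461692e-01]), 'tool_rot': array([-3.14008175e+00, -2.11014776e-04,  1.57075874e+00]), 'contact_force': array([-0.35912032,  0.83048871,  0.1130035 ]), 'torque': array([ 0.03077517, -0.00526241, -0.03517823]), 'opening': 0.09134696862252471}
scene [[459.3, 0.0, 324.6], [0.0, 459.3, 236.4], [0.0, 0.0, 1.0]] [[-0.388, 0.66, -0.643, 1.337], [0.922, 0.272, -0.277, 0.313], [-0.008, -0.7, -0.714, 0.914], [0.0, 0.0, 0.0, 1.0]] 1.0 0.9959537760416667
side [[592.8, 0.0, 325.5], [0.0, 592.8, 252.1], [0.0, 0.0, 1.0]] [[-0.99, -0.088, 0.114, 0.398], [-0.144, 0.531, -0.835, 1.188], [0.013, -0.843, -0.538, 0.881], [0.0, 0.0, 0.0, 1.0]] 1.0 0.9960416666666667
wrist [[371.6, 0.0, 319.4], [0.0, 371.6, 239.8], [0.0, 0.0, 1.0]] [[1.0, -0.001, -0.001, 0.525], [-0.001, -0.951, -0.309, 0.085], [-0.001, 0.309, -0.951, 0.385], [0.0, 0.0, 0.0, 1.0]] 1.0 0.9959244791666667
```

View pics/scene0.png

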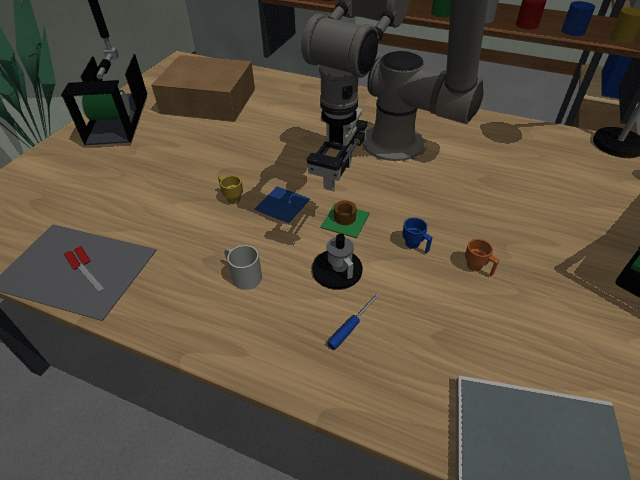

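View pics/side0.png

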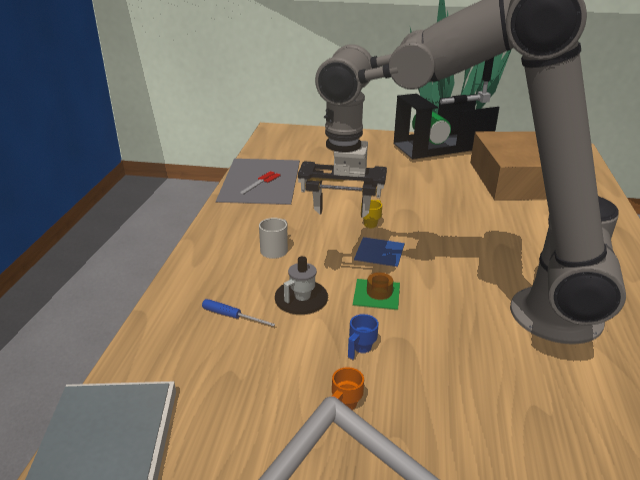

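View pics/wrist0.png

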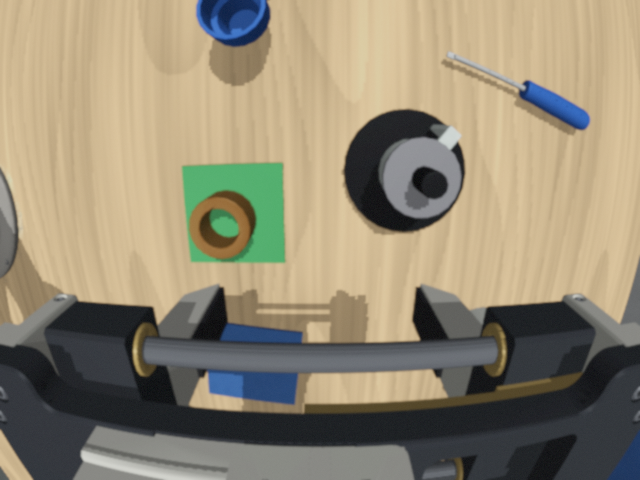

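```bash
cat >> h.py <<'E'
from scipy.optimize import least_squares
HUE={'yellow':(22,32,120,60),'blue':(112,125,120,40),'orange':(7,16,170,100),'green':(50,75,100,50),'red':(0,4,150,60)}
def mask(d,c,box=None):
    h=cv2.cvtColor(d['pixels'],cv2.COLOR_BGR2HSV); lo,hi,s,v=HUE[c]
    return (h[...,0]>=lo)&(h[...,0]<=hi)&(h[...,1]>=s)&(h[...,2]>=v)
def fitc(xy,r):
    c0=xy.mean(0)
    f=lambda c: np.hypot(*(xy-c).T)-r
    s=least_squares(f,c0,loss='soft_l1',f_scale=0.001); return s.x, np.sqrt(np.mean(f(s.x)**2))
def near(W,x,y,r=0.07): 
    return (np.hypot(W[...,0]-x,W[...,1]-y)<r)
E
python3 - <<'E'
from h import *
S=vision.read_camera('scene');D=vision.read_camera('side')
WS,WD=pts(S),pts(D)
def h(d,u,v): return cv2.cvtColor(d['pixels'],cv2.COLOR_BGR2HSV)[v,u]
for n,(u,v) in dict(yellow=(232,192),blue=(415,240),orange=(480,262),blank=(334,262),pad=(280,205),mat=(345,232),tape=(345,205),mugw=(244,275),drv=(344,333),stand=(320,270),knob=(340,241),flange=(330,248)).items(): print('S',n,WS[v,u].round(3),h(S,u,v))
for n,(u,v) in dict(yellow=(372,215),blue=(364,340),orange=(348,390),pad=(375,245),mat=(365,302),tape=(380,290),stand=(320,302),knob=(302,263),drv=(221,309),white=(275,240)).items(): print('D',n,WD[v,u].round(3),h(D,u,v))
for im,b,n in ((S['pixels'],(170,140,520,360),'s'),(D['pixels'],(190,180,420,420),'d')):
    x0,y0,x1,y1=b; c=im[y0:y1,x0:x1]; k=min(800/c.shape[1],600/c.shape[0]); cv2.imwrite('pics/crop_%s.png'%n,cv2.resize(c,None,fx=k,fy=k))
E
```

```text
S yellow [ 0.502 -0.337  0.057] [ 23 172  83]
S blue [0.478 0.201 0.045] [109 230  62]
S orange [0.496 0.37  0.051] [ 12 183  82]
S blank [0.642 0.038 0.061] [83 16 62]
S pad [ 0.45  -0.212  0.006] [108 179  57]
S mat [0.484 0.008 0.008] [ 68 151 101]
S tape [ 0.409 -0.022  0.036] [ 14 199  55]
S mugw [ 0.76  -0.149  0.056] [30 13 81]
S drv [0.801 0.127 0.026] [110 206 114]
S stand [ 0.642 -0.     0.013] [90 64 16]
S knob [0.618 0.044 0.115] [120 255   5]
S flange [0.624 0.02  0.086] [110   9  83]
D yellow [ 0.471 -0.325  0.049] [ 24 231 137]
D blue [0.445 0.221 0.045] [113 153 115]
D orange [0.461 0.395 0.07 ] [ 14 233 159]
D pad [ 0.453 -0.237  0.002] [112 112  84]
D mat [0.457 0.034 0.005] [ 66 164 134]
D tape [0.424 0.017 0.032] [ 18 180  92]
D stand [0.564 0.062 0.012] [13 69 52]
D knob [0.609 0.051 0.113] [15 82 50]
D drv [0.788 0.134 0.019] [112 163 156]
D white [ 0.715 -0.131  0.056] [ 17  27 134]
```

View pics/crop_s.png

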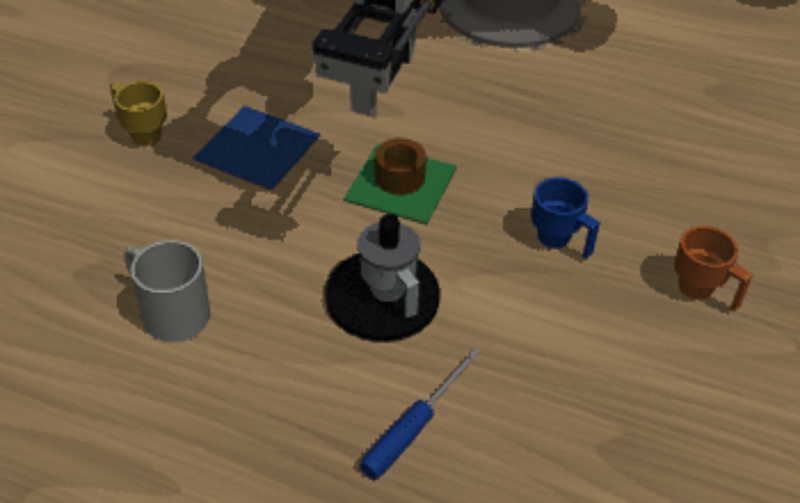

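View pics/crop_d.png

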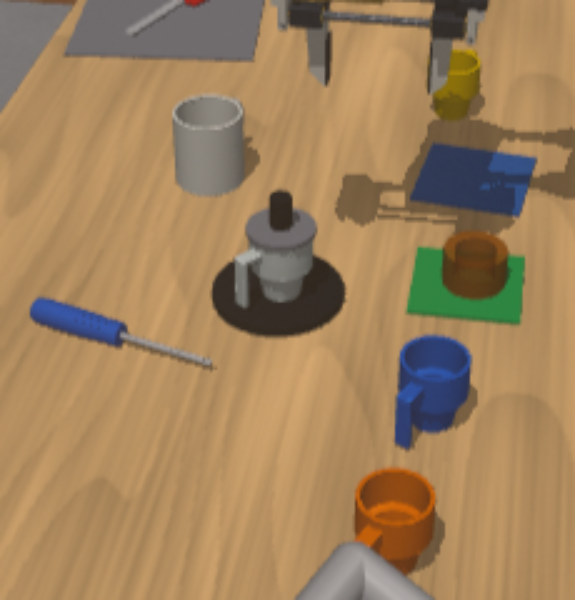

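```bash
cat >> h.py <<'E'
def ell(d,m,zp,W=None):
    """outer contour points of mask, cast onto plane z=zp"""
    K=d['camera_matrix'];T=d['pose']
    n=m.astype(np.uint8); cs,_=cv2.findContours(n,cv2.RETR_EXTERNAL,cv2.CHAIN_APPROX_NONE)
    c=max(cs,key=cv2.contourArea)[:,0,:].astype(float)
    return cast(d,c,zp),c
def cast(d,uv,zp):
    K=d['camera_matrix'];T=d['pose']; uv=np.atleast_2d(uv)
    r=np.c_[(uv[:,0]-K[0,2])/K[0,0],(uv[:,1]-K[1,2])/K[1,1],np.ones(len(uv))]@T[:3,:3].T
    t=(zp-T[2,3])/r[:,2]; return (T[:3,3]+r*t[:,None])[:,:2]
E
python3 - <<'E'
from h import *
for cam in('scene','side'):
    d=vision.read_camera(cam); W=pts(d)
    for n,(x,y,zt,r) in dict(yellow=(.48,-.33,.07,.031),blue=(.45,.21,.07,.031),orange=(.47,.385,.07,.031),tape=(.41,0,.044,.032),flange=(.61,.04,.102,.034),knob=(.61,.04,.136,.011),white=(.73,-.15,.085,.038)).items():
        b=near(W,x,y,.075)&(W[...,2]>(.012 if n not in('flange','knob')else .05))
        top=b&(abs(W[...,2]-zt)<.006)
        P=W[top][:,:2]
        if len(P)<8: print(cam,n,len(P)); continue
        # outermost hull points about median
        c=P.mean(0)
        for _ in range(4):
            rr=np.hypot(*(P-c).T); Q=P[(abs(rr-r)<.005)] if n!='knob' else P[rr<.014]
            if n in('flange','knob'): c=Q.mean(0) if n=='knob' else fitc(cv2.convexHull(P[rr<.038].astype(np.float32))[:,0],r)[0]
            else: c=fitc(Q,r-.002 if n!='tape' else r-.004)[0]
        A=W[b&(W[...,2]<.062)]; rr=np.hypot(*(A[:,:2]-c).T); hd=A[(rr>.040)&(rr<.058)]
        m=hd[:,:2].mean(0)-c if len(hd) else [0,0]
        print(cam,n,len(P),c.round(4),'zmed',np.median(W[top][:,2]).round(3),'handle',len(hd),np.degrees(np.arctan2(m[1],m[0])).round(1),np.hypot(*m).round(3))
    for n,(x,y,hl,hh,s) in dict(pad=(.45,-.22,105,115,100),mat=(.45,.01,55,78,80)).items():
        h=cv2.cvtColor(d['pixels'],cv2.COLOR_BGR2HSV)
        m=(h[...,0]>=hl)&(h[...,0]<=hh)&(h[...,1]>s)&near(W,x,y,.11)&(W[...,2]<.012)
        P,c=ell(d,m,.004); R=cv2.minAreaRect((P*1000).astype(np.float32)); print(cam,n,R)
    h=d['pixels'].max(-1)<70
    m=near(W,.6,.03,.1)&(W[...,2]<.03)&(W[...,2]>.007)
    P,c=ell(d,m,.012); print(cam,'stand',cv2.minEnclosingCircle((P*1000).astype(np.float32)))
E
```

```text
scene yellow 113 [ 0.478  -0.3543] zmed 0.069 handle 9 -106.5 0.048
scene blue 150 [0.4519 0.1901] zmed 0.069 handle 71 64.9 0.05
scene orange 166 [0.4668 0.3603] zmed 0.069 handle 76 63.9 0.049
scene tape 200 [ 0.43   -0.0146] zmed 0.044 handle 0 0.0 0.0
scene flange 30 [0.5869 0.0327] zmed 0.103 handle 56 14.4 0.051
scene knob 0
scene white 213 [ 0.7301 -0.166 ] zmed 0.084 handle 1 32.0 0.04
scene pad ((439.42767333984375, -209.53482055664062), (119.41256713867188, 121.140380859375), 83.24820709228516)
scene mat ((434.022705078125, -11.547523498535156), (112.5323486328125, 110.5882568359375), 0.13372498750686646)
scene stand ((618.7155151367188, 36.9506950378418), 67.03596496582031)
side yellow 57 [ 0.4763 -0.3496] zmed 0.068 handle 5 -111.1 0.051
side blue 182 [0.4494 0.1944] zmed 0.068 handle 137 65.8 0.05
side orange 244 [0.4646 0.3647] zmed 0.068 handle 18 66.3 0.043
side tape 236 [ 0.4261 -0.0098] zmed 0.042 handle 0 0.0 0.0
side flange 37 [0.6135 0.019 ] zmed 0.102 handle 97 99.5 0.049
side knob 0
side white 133 [ 0.728  -0.1619] zmed 0.082 handle 26 88.2 0.012
side pad ((438.50634765625, -205.59283447265625), (118.43921661376953, 118.03057861328125), 83.64720916748047)
side mat ((432.556884765625, -6.9250640869140625), (109.60039520263672, 109.39306640625), 89.85057830810547)
side stand ((613.7862548828125, 44.742462158203125), 67.07306671142578)
```

Run:
```python
from h import *
for cam in('scene','side'):
    d=vision.read_camera(cam); W=pts(d)
    K=d['camera_matrix']
    b=near(W,.615,.04,.05)
    m=b&(abs(W[...,2]-.088)<.004)
    P,c=ell(d,m,.088); print(cam,'flange',cv2.minEnclosingCircle((P*1000).astype(np.float32)),fitc(P,.034))
    m=b&(W[...,2]>.094); Q=W[m]; print('knob',len(Q),Q[:,2].max().round(3)); 
    t=Q[Q[:,2]>.117]; print(len(t),t.mean(0).round(4))
    A=W[near(W,.615,.04,.07)&(W[...,2]>.02)&(W[...,2]<.072)]
    c0=fitc(P,.034)[0]; rr=np.hypot(*(A[:,:2]-c0).T); H=A[(rr>.042)&(rr<.058)]; v=H[:,:2].mean(0)-c0
    print('handle',len(H),np.degrees(np.arctan2(v[1],v[0])),np.hypot(*v))
    # handles of mugs wider
    for n,c0 in dict(yellow=(.477,-.352),blue=(.4507,.1922),orange=(.4657,.3625)).items():
        c0=np.array(c0);A=W[near(W,*c0,.058)&(W[...,2]>.015)&(W[...,2]<.066)]; rr=np.hypot(*(A[:,:2]-c0).T);H=A[rr>.038]; v=H[:,:2].mean(0)-c0
        print(n,len(H),np.degrees(np.arctan2(v[1],v[0])).round(1),np.hypot(*v).round(3))
```

```text
scene flange ((613.3230590820312, 40.74962615966797), 35.340633392333984) (array([0.61279509, 0.04078535]), np.float64(0.011342428736717427))
knob 1313 0.582
1255 [0.5914 0.0273 0.4096]
handle 80 51.06755032085265 0.05099011973571286
yellow 24 -104.9 0.051
blue 78 61.9 0.048
orange 76 61.7 0.048
side flange ((610.1287841796875, 48.706966400146484), 36.40403747558594) (array([0.61000814, 0.04802775]), np.float64(0.011757573818574969))
knob 902 0.575
826 [0.59   0.0307 0.3333]
handle 101 49.91696449395946 0.04865065795025437
yellow 8 -123.6 0.031
blue 144 68.2 0.051
orange 39 68.6 0.043
```

Call:
step_arm:
  series:
    - [1,-0.96,-0.12,-0.5,0]
    - [1,-0.96,-0.12,-0.5,0]
    - [1,-0.96,-0.12,-0.5,0]
    - [1,-0.96,-0.12,-0.5,0]
    - [1,0,0,-0.5,0]
    - [1,0,0,-0.5,0]
    - [1,0,0,0,0]
    - [1,0,0,0,0]
  squeeze: 15

```text
time: 1.25
tool_pos: [0.4292, -0.012, 0.1464]
tool_rot: [3.141, -0.0, 1.571]
contact_force: [0.1, 0.7, 0.5]
opening: 0.0916
```

Run:
```python
from h import *
snap('wrist','w1.png')
d=vision.read_camera('wrist');print(d['pose'].round(4).tolist())
```

```text
[[1.0, -0.0012, 0.001, 0.4295], [-0.0008, -0.9509, -0.3094, 0.0728], [0.0013, 0.3094, -0.9509, 0.3109], [0.0, 0.0, 0.0, 1.0]]
```

View pics/w1.png

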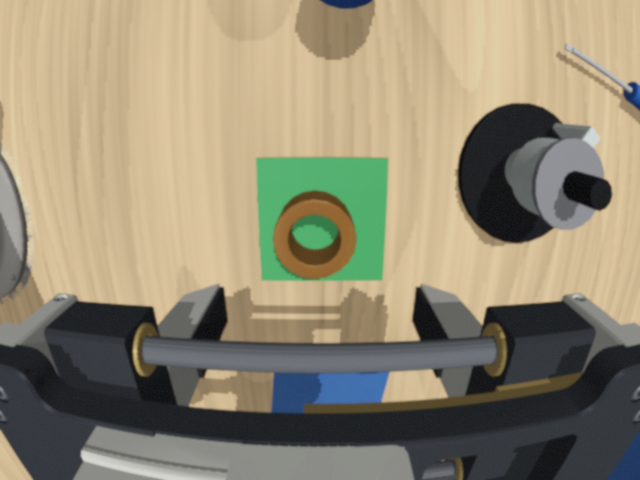

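```bash
cat >> h.py <<'E'
def ptsw(d):
    z=d['range_z']; K=d['camera_matrix']; v,u=np.mgrid[0:480,0:640]
    x=(u-K[0,2])/K[0,0];y=(v-K[1,2])/K[1,1];r=np.hypot(x,y)+1e-9
    s=np.tan(r)/r
    P=np.stack([x*s*z,y*s*z,z,np.ones_like(z)],-1); W=(P@d['pose'].T)[...,:3]; W[(z<=0)|(r>1.3)]=np.nan; return W
def band(W,x,y,R,z,dz=.005):
    return W[near(W,x,y,R)&(abs(W[...,2]-z)<dz)]
def circ(W,x,y,r,z,dz=.004,R=.06):
    """circle of radius r = outer edge; use hull of band"""
    P=band(W,x,y,R,z,dz)[:,:2]
    for _ in range(5):
        c=np.array([x,y]) if _==0 else c
        rr=np.hypot(*(P-c).T); Q=P[rr<r+.004]
        H=cv2.convexHull(Q.astype(np.float32))[:,0].astype(float); c,e=fitc(H,r)
    return c.round(4),len(Q),round(e,4)
E
python3 - <<'E'
from h import *
d=vision.read_camera('wrist');W=ptsw(d)
print('tape',circ(W,.428,-.012,.032,.044))
print('flange',circ(W,.612,.044,.034,.088))
print('knob',circ(W,.612,.044,.011,.122,R=.03))
h=cv2.cvtColor(d['pixels'],cv2.COLOR_BGR2HSV)
m=(h[...,0]>=50)&(h[...,0]<80)&(h[...,1]>80)
P=W[m&near(W,.433,-.01,.1)];print('mat',np.nanmin(P,0),np.nanmax(P,0))
E
```

```text
tape (array([ 0.4257, -0.014 ]), 3275, np.float64(0.0004))
flange (array([0.6093, 0.0418]), 4073, np.float64(0.0003))
knob (array([0.6092, 0.0417]), 690, np.float64(0.0003))
mat [ 0.37679749 -0.06507779  0.00196006] [0.4859844  0.04448181 0.04435426]
```

Call:
step_arm:
  series:
    - [1,-0.08,-0.04,-0.8,0]
    - [1,0,0,-0.8,0]
    - [1,0,0,-0.8,0]
    - [1,0,0,-0.8,0]
    - [1,0,0,-0.8,0]
    - [1,0,0,-0.72,0]
    - [1,0,0,0,0]
    - [1,0,0,0,0]
    - [0.6,0,0,0,0]
    - [0.6,0,0,0,0]
    - [0.6,0,0,0,0]
  squeeze: 15

```text
time: 2.5
tool_pos: [0.4275, -0.0131, 0.0288]
tool_rot: [3.14, 0.0, 1.571]
contact_force: [-0.1, 0.2, -0.2]
opening: 0.0721
```

Call:
step_arm:
  series:
    - [0.5,0,0,0,0]
    - [0.5,0,0,0,0]
    - [0.5,0,0,0,0]
    - [0.5,0,0,0,0]

```text
time: 2.9
tool_pos: [0.4271, -0.013, 0.0285]
tool_rot: [3.141, 0.0, 1.571]
contact_force: [-1.9, 0.6, 5.2]
opening: 0.064
```

Call:
step_arm:
  series:
    - [0.5,0,0,0.8,0]
    - [0.5,0,0,0.8,0]
    - [0.5,0,0,0.4,0]
    - [0.5,0.055,-0.975,0,0]
    - [0.5,0.055,-0.975,0,0]
    - [0.5,0.055,-0.975,0,0]
    - [0.5,0.055,-0.975,0,0]
    - [0.5,0.055,-0.975,0,0]
    - [0.5,0.055,-0.975,0,0]
    - [0.5,0.055,-0.975,0,0]
    - [0.5,0.055,-0.975,0,0]

```text
time: 4.0
tool_pos: [0.4377, -0.2089, 0.0777]
tool_rot: [-3.141, -0.0, 1.571]
contact_force: [0.2, 0.5, -1.4]
opening: 0.0642
```

Call:
step_arm:
  series:
    - [0.5,0,0,0,0]
    - [0.5,0,0,-0.8,0]
    - [0.5,0,0,-0.8,0]
    - [0.5,0,0,-0.2,0]
    - [0.5,0,0,-0.1,0]
    - [0.5,0,0,0,0]
    - [0.5,0,0,0,0]

```text
time: 4.7
tool_pos: [0.4385, -0.2081, 0.0313]
tool_rot: [3.14, 0.001, 1.571]
contact_force: [0.3, -0.2, -1.3]
opening: 0.0643
```

Call:
step_arm:
  series:
    - [0.5,0,0,-0.1,0]
    - [0.5,0,0,0,0]
    - [0.9,0,0,0,0]
    - [1,0,0,0,0]
    - [1,0,0,0,0]
    - [1,0,0,0,0]
    - [1,0,0,0,0]
    - [1,0,0,0.8,0]
    - [1,0,0,1,0]
    - [1,0,0,1,0]
    - [1,0,0,1,0]
    - [1,0,0,1,0]

```text
time: 5.9
tool_pos: [0.4378, -0.2079, 0.1491]
tool_rot: [-3.142, -0.0, 1.571]
contact_force: [0.6, -0.1, -0.3]
opening: 0.0917
```

Call:
step_arm:
  series:
    - [1,0.5,0.9,1,0]
    - [1,0.5,0.9,1,0]
    - [1,0.5,0.9,0,0]
    - [1,0.7,0.9,0,0]
    - [1,0.7,0.9,0,0]
    - [1,0.7,0.9,0,0]
    - [1,0.7,0.9,0,0]
    - [1,0.7,0.6,0,0]
    - [1,0.7,0.6,0,0]
    - [1,0,0,0,0]

```text
time: 6.9
tool_pos: [0.5818, -0.0187, 0.1977]
tool_rot: [3.141, -0.001, 1.573]
contact_force: [0.6, -0.3, -0.2]
opening: 0.0917
```

Run:
```python
from h import *
d=snap('wrist','w2.png');W=ptsw(d);print(sensors.observe()['tool_pos'])
print('flange',circ(W,.612,.044,.034,.088))
print('knob',circ(W,.612,.044,.011,.122,R=.03))
for n,c in dict(yellow=(.477,-.352),blue=(.4507,.1922),orange=(.4657,.3625)).items():
    try:print(n,circ(W,*c,.031,.07))
    except Exception as e: print(n,'x')
S=vision.read_camera('scene');WS=pts(S);D=snap('side','d2.png');WD=pts(D)
for X in(WS,WD):
  try: print('tape',circ(X,.438,-.208,.032,.044))
  except Exception as e: print('x')
```

```text
[ 0.58075375 -0.01966837  0.19758179]
flange (array([0.6097, 0.0418]), 5429, np.float64(0.0004))
knob (array([0.6095, 0.042 ]), 843, np.float64(0.0003))
yellow x
blue (array([0.449 , 0.1919]), 411, np.float64(0.0008))
orange x
tape (array([ 0.4419, -0.2103]), 165, np.float64(0.0011))
tape (array([ 0.4402, -0.2069]), 138, np.float64(0.0011))
```

View pics/d2.png

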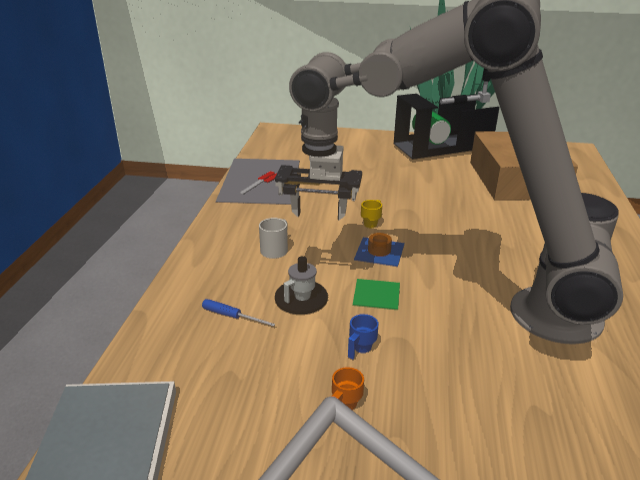

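View pics/w2.png

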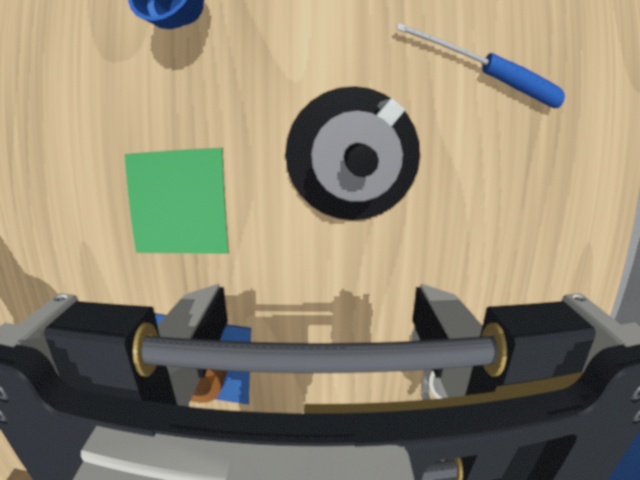

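Call:
step_arm:
  series:
    - [0.8,0.39,0.83,0,0]
    - [0.7,0.39,0.83,0,0]
    - [0.6,0.39,0.83,0,0]
    - [0.6,0,0,-0.7,0]
    - [0.6,0,0,-0.7,0]
    - [0.6,0,0,-0.7,0]
    - [0.6,0,0,-0.7,0]
    - [0.6,0,0,-0.6,0]
    - [0.6,0,0,-0.2,0]
    - [0.6,0,0,0,0]
    - [0.6,0,0,0,0]

```text
time: 8.15
tool_pos: [0.6101, 0.0414, 0.109]
tool_rot: [3.14, 0.0, 1.57]
contact_force: [0.1, 0.2, 0.8]
opening: 0.0553
```

Call:
step_arm:
  series:
    - [0.1,0,0,0,0]
    - [0.1,0,0,0,0]
    - [0.1,0,0,0,0]
    - [0.1,0,0,0,0]
    - [0.1,0,0,0,0]
    - [0.1,0,0,0,0]
    - [0.1,0,0,0,0]
    - [0.1,0,0,0,0]

```text
time: 8.95
tool_pos: [0.6098, 0.0418, 0.1082]
tool_rot: [3.141, 0.0, 1.571]
contact_force: [-0.5, 0.8, 1.1]
opening: 0.0215
```

Call:
step_arm:
  series:
    - [0.1,0,0,0.3,0]
    - [0.1,0,0,0.5,0]
    - [0.1,0,0,0.7,0]
    - [0.1,0,0,0.7,0]
    - [0.1,0,0,0.8,0]
    - [0.1,-0.4,0,0,0]
    - [0.1,-0.8,-0.3,0,0]
    - [0.1,-0.98,-0.3,0,0]
    - [0.1,-0.98,-0.3,0,0]
    - [0.1,-0.98,-0.3,0,0]
    - [0.1,-0.98,-0.3,0,0]
    - [0.1,-0.98,-0.3,0,0]

```text
time: 10.15
tool_pos: [0.4566, -0.0035, 0.1842]
tool_rot: [3.14, 0.0, 1.571]
contact_force: [0.3, -0.1, -0.9]
opening: 0.0214
```

Call:
step_arm:
  series:
    - [0.1,-0.98,-0.28,0,0]
    - [0.1,0,0,-0.8,0]
    - [0.1,0,0,-0.8,0]
    - [0.1,0,0,-0.8,0]
    - [0.1,0,0,-0.8,0]
    - [0.1,0,0,-0.8,0]
    - [0.1,0,0,-0.5,0]
    - [0.1,0,0,0,0]
    - [0.1,0,0,0,0]

```text
time: 11.05
tool_pos: [0.4334, -0.0104, 0.0715]
tool_rot: [3.14, 0.0, 1.571]
contact_force: [0.8, 0.7, -0.2]
opening: 0.021
```

Run:
```python
from h import *
snap('side','d3.png')
```

```text
(no output)
```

View pics/d3.png

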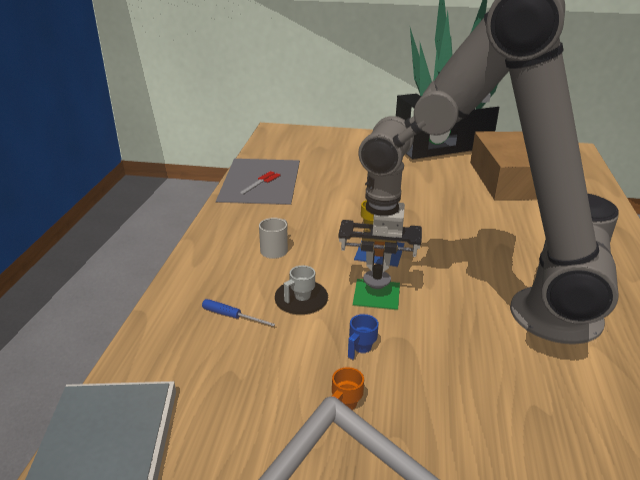

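Cap is held upright above the mat (379,280), and the white mug stands alone on its stand. Lower 27 mm and release.

Call:
step_arm:
  series:
    - [0.1,0,0,-0.5,0]
    - [0.1,0,0,-0.35,0]
    - [0.1,0,0,-0.12,0]
    - [0.1,0,0,-0.08,0]
    - [0.1,0,0,0,0]
    - [0.1,0,0,0,0]

```text
time: 11.7
tool_pos: [0.433, -0.0103, 0.0447]
tool_rot: [3.141, 0.0, 1.571]
contact_force: [-0.1, 0.6, -1.8]
opening: 0.0208
```

Call:
step_arm:
  series:
    - [0.3,0,0,0,0]
    - [0.5,0,0,0,0]
    - [0.7,0,0,0,0]
    - [0.8,0,0,0,0]
    - [1,0,0,0.6,0]
    - [1,0,0,1,0]
    - [1,0,0,1,0]
    - [1,0,0,1,0]
    - [1,0,0,1,0]
    - [1,0,0,1,0]
    - [1,0,-0.5,0.6,0]
    - [1,0,-1,0,0]

```text
time: 12.9
tool_pos: [0.4339, -0.0475, 0.2017]
tool_rot: [3.137, 0.001, 1.573]
contact_force: [1.0, -0.7, -0.1]
opening: 0.0919
```

Call:
step_arm:
  series:
    - [1,0.1,-1,0,0]
    - [1,0.1,-1,0,0]
    - [1,0.1,-1,0,0]
    - [1,0.1,-1,0,0]
    - [1,0.1,-1,0,0]
    - [1,0.1,-1,0,0]
    - [1,0.1,-1,0,0]
    - [1,0.1,-1,0,0]
    - [1,0.1,-1,0,0]
    - [1,0.1,-1,0,0]
    - [1,0.1,-1,0,0]
    - [1,0.1,-1,0,0]

```text
time: 14.1
tool_pos: [0.4627, -0.3487, 0.1992]
tool_rot: [-3.141, -0.0, 1.571]
contact_force: [0.0, 0.3, -0.2]
opening: 0.0918
```

Call:
step_arm:
  series:
    - [1,0,-1,0,0]
    - [1,0,-1,0,0]
    - [1,0,0,0,0]
    - [1,0,0,0,0]

```text
time: 14.5
tool_pos: [0.4625, -0.3976, 0.1989]
tool_rot: [-3.141, -0.001, 1.57]
contact_force: [0.0, 0.5, 0.8]
opening: 0.0918
```

```bash
cat >> h.py <<'E'
def handle(W,c,z0,z1):
    A=W[near(W,*c,.057)&(W[...,2]>z0)&(W[...,2]<z1)]; rr=np.hypot(*(A[:,:2]-c).T);H=A[rr>.040]; v=H[:,:2].mean(0)-c
    return len(H),np.degrees(np.arctan2(v[1],v[0])).round(1),np.hypot(*v).round(3)
E
python3 - <<'E'
from h import *
d=snap('wrist','w3.png');W=ptsw(d);print(sensors.observe()['tool_pos'])
c=circ(W,.476,-.352,.031,.07);print(c,handle(W,c[0],.015,.066))
try:
  c=circ(W,.441,-.208,.032,.044);print('tape',c)
except Exception as e: print('notape')
S=vision.read_camera('scene');WS=pts(S);D=vision.read_camera('side');WD=pts(D)
for X in(WS,WD):
  for n,c,r,z in(('tape',(.438,-.208),.032,.044),('base',(.612,.043),.031,.082),('flange',(.434,-.01),.034,.024)):
    try: print(n,circ(X,*c,r,z))
    except Exception as e: print(n,'x')
E
```

```text
[ 0.46260223 -0.39703615  0.19907415]
(array([ 0.4748, -0.3538]), 1202, np.float64(0.0003)) (276, np.float64(-110.7), np.float64(0.047))
tape (array([ 0.4089, -0.1835]), 702, np.float64(0.0005))
tape (array([ 0.4134, -0.1857]), 148, np.float64(0.0025))
base (array([0.6114, 0.0406]), 133, np.float64(0.0014))
flange (array([ 0.4364, -0.0113]), 259, np.float64(0.001))
tape (array([ 0.4092, -0.1804]), 102, np.float64(0.0041))
base (array([0.6111, 0.0451]), 112, np.float64(0.0016))
flange (array([ 0.4341, -0.0067]), 272, np.float64(0.0012))
```

View pics/w3.png

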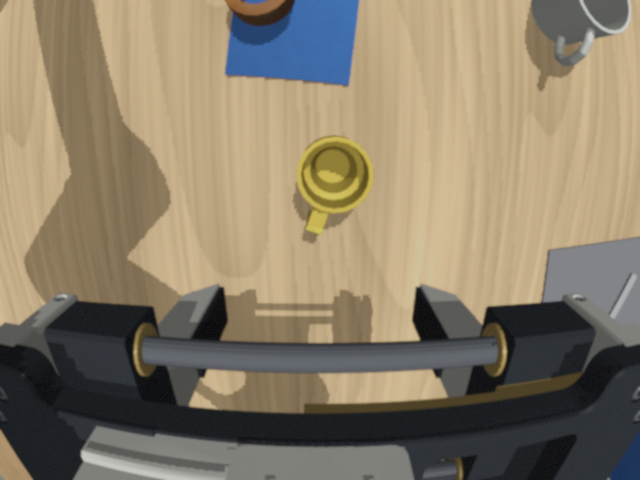

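Call:
step_arm:
  series:
    - [1,-0.23,0.94,0,0]
    - [1,-0.23,0.94,0,0]
    - [1,-0.23,0.94,0,0]
    - [1,-0.23,0.94,0,0]
    - [1,-0.23,0.94,0,0]
    - [1,-0.23,0.94,0,0]
    - [1,-0.23,0.94,0,0]
    - [1,-0.23,0.94,-0.5,0]
    - [1,-0.23,0.98,-0.8,0]
    - [1,0,0,-0.8,0]
    - [1,0,0,-0.8,0]
    - [1,0,0,0,0]

```text
time: 15.85
tool_pos: [0.4096, -0.1834, 0.1254]
tool_rot: [-3.138, -0.002, 1.572]
contact_force: [-1.0, 0.0, 0.7]
opening: 0.0918
```

Run:
```python
from h import *
d=snap('side','d4.png');print(sensors.observe()['tool_pos']); print(circ(pts(d),.411,-.182,.032,.044))
w=snap('wrist','w4.png')
```

```text
[ 0.41044241 -0.18420354  0.12661914]
(array([ 0.4094, -0.1786]), 154, np.float64(0.0019))
```

View pics/w4.png

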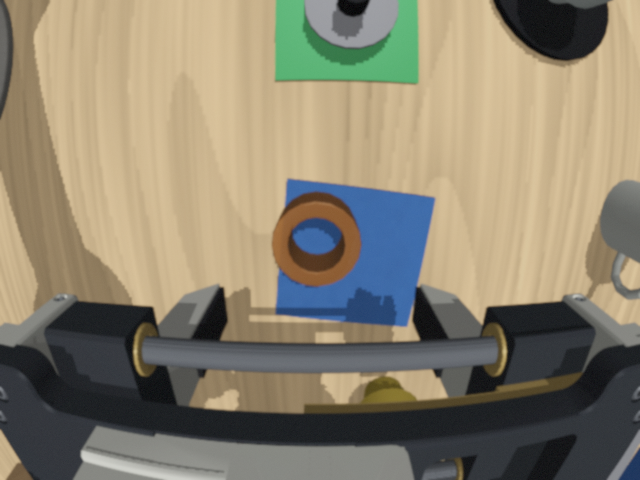

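Call:
step_arm:
  series:
    - [1,0,0.04,-0.8,0]
    - [1,0,0,-0.8,0]
    - [1,0,0,-0.8,0]
    - [1,0,0,-0.8,0]
    - [1,0,0,-0.7,0]
    - [1,0,0,0,0]
    - [0.5,0,0,0,0]
    - [0.5,0,0,0,0]
    - [0.5,0,0,0,0]
    - [0.5,0,0,0,0]
    - [0.5,0,0,0,0]
    - [0.5,0,0,0,0]

```text
time: 17.15
tool_pos: [0.4112, -0.1844, 0.0301]
tool_rot: [3.141, 0.001, 1.571]
contact_force: [-0.1, 0.0, 7.3]
opening: 0.0642
```

Call:
step_arm:
  series:
    - [0.5,0,0,0.5,0]
    - [0.5,0.3,-0.23,0,0]
    - [0.5,0.5,-0.46,0,0]
    - [0.5,0.28,-0.25,0,0]
    - [0.5,0,0,-0.25,0]
    - [0.5,0,0,-0.22,0]
    - [0.5,0,0,0,0]
    - [0.5,0,0,0,0]
    - [0.8,0,0,0,0]
    - [1,0,0,0,0]
    - [1,0,0,0,0]
    - [1,0,0,0,0]

```text
time: 18.35
tool_pos: [0.4381, -0.2077, 0.0302]
tool_rot: [3.141, 0.0, 1.571]
contact_force: [-0.3, -0.3, 0.0]
opening: 0.0897
```

Call:
step_arm:
  series:
    - [1,0,0,0,0]
    - [1,0,0,0.6,0]
    - [1,0,0,1,0]
    - [1,0,0,1,0]
    - [1,0,0,1,0]
    - [1,0,-0.4,0.4,0]
    - [1,0,-1,0,0]
    - [1,0,-1,0,0]
    - [1,0,0,0,0]

```text
time: 19.25
tool_pos: [0.4382, -0.2703, 0.1304]
tool_rot: [3.14, 0.002, 1.569]
contact_force: [1.3, -0.4, 0.6]
opening: 0.092
```

Run:
```python
from h import *
d=snap('wrist','w5.png');W=ptsw(d);print(sensors.observe()['tool_pos'])
print(circ(W,.438,-.208,.032,.044))
h=cv2.cvtColor(d['pixels'],cv2.COLOR_BGR2HSV)
m=((h[...,0]>=100)&(h[...,0]<120)&(h[...,1]>100)&near(W,.438,-.208,.1)&(W[...,2]<.015)).astype(np.uint8)
P=W[m>0][:,:2]; print(cv2.minAreaRect((P*1000).astype(np.float32)))
```

```text
[ 0.43786225 -0.26872212  0.13005557]
(array([ 0.4374, -0.2062]), 4143, np.float64(0.0005))
((437.64044189453125, -209.1263427734375), (118.96700286865234, 118.47419738769531), 83.29114532470703)
```

View pics/w5.png

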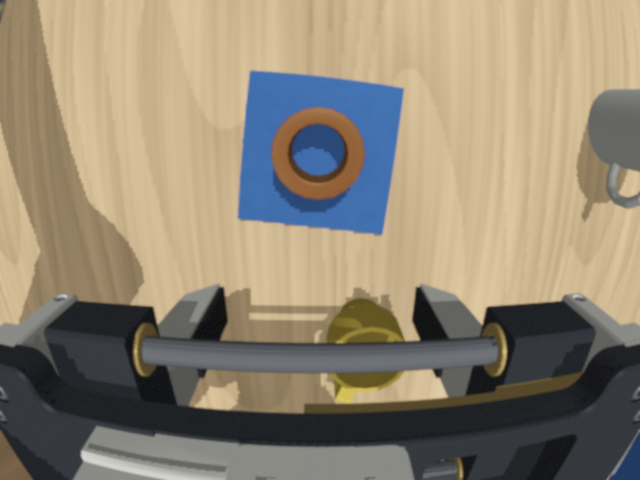

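Call:
step_arm:
  series:
    - [1,0.3,-0.68,0,-0.98]
    - [1,0.3,-0.68,0,-0.98]
    - [1,0.3,-0.68,0,-0.98]
    - [1,0.3,-0.68,0,-0.98]
    - [1,0.3,-0.68,0,0]
    - [1,0,0,-0.8,0]
    - [1,0,0,-0.8,0]
    - [1,0,0,-0.8,0]
    - [1,0,0,-0.7,0]
    - [1,0,0,0,0]
    - [1,0,0,0,0]

```text
time: 20.4
tool_pos: [0.4756, -0.3521, 0.0528]
tool_rot: [-3.141, -0.0, 1.258]
contact_force: [0.5, 0.1, 0.8]
opening: 0.0919
```

Run:
```python
from h import *
d=snap('wrist','w6.png')
```

```text
(no output)
```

View pics/w6.png

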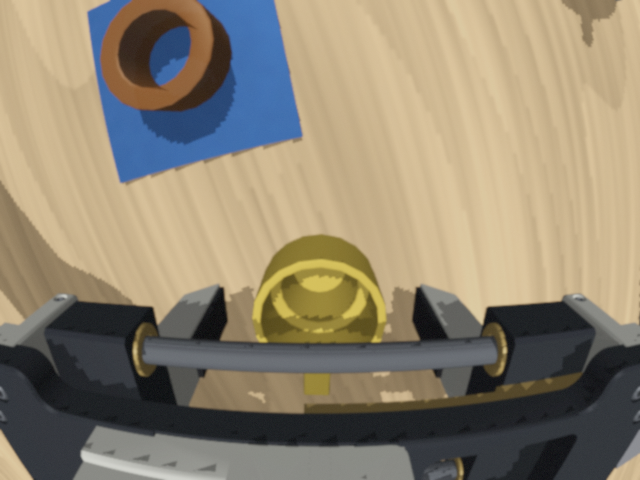

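Call:
step_arm:
  series:
    - [0.5,0,0,0,0]
    - [0.5,0,0,0,0]
    - [0.5,0,0,0,0]
    - [0.5,0,0,0,0]
    - [0.5,0,0,0,0]
    - [0.5,0,0,0,0]
    - [0.5,0,0,0.5,0]
    - [0.5,0,0,0.9,0]
    - [0.5,0,0,0.9,0]
    - [0.5,0,0,0.9,0]
    - [0.5,0,0,0.9,0]
    - [0.5,0,0,0.9,0]
  squeeze: 20

```text
time: 21.65
tool_pos: [0.4753, -0.3525, 0.1791]
tool_rot: [3.142, -0.0, 1.257]
contact_force: [-0.9, -0.7, -1.6]
opening: 0.0615
```

Call:
step_arm:
  series:
    - [0.5,0.33,0.5,0,0]
    - [0.5,0.33,0.95,0,0]
    - [0.5,0.33,0.95,0,0]
    - [0.5,0.33,0.95,0,0]
    - [0.5,0.33,0.95,0,0]
    - [0.5,0.33,0.95,0,0]
    - [0.5,0.33,0.95,0,0]
    - [0.5,0.33,0.95,0,0]
    - [0.5,0.33,0.95,0,0]
    - [0.5,0.33,0.95,0,0]
    - [0.5,0.33,0.95,0,0]
    - [0.5,0.33,0.95,0,0]

```text
time: 22.85
tool_pos: [0.5742, -0.0766, 0.1764]
tool_rot: [-3.14, -0.0, 1.258]
contact_force: [-0.1, 0.2, -1.8]
opening: 0.0618
```

Call:
step_arm:
  series:
    - [0.5,0.33,0.95,0,0]
    - [0.5,0.33,0.5,0,0]
    - [0.5,0,0,0,0]
    - [0.5,0,0,0,0]

```text
time: 23.25
tool_pos: [0.5908, -0.0426, 0.177]
tool_rot: [-3.141, 0.001, 1.258]
contact_force: [-0.0, -0.4, -1.8]
opening: 0.0617
```

Run:
```python
from h import *
d=snap('wrist','w7.png');W=ptsw(d);print(sensors.observe()['tool_pos'])
c=circ(W,.61,.042,.031,.082);print(c,handle(W,c[0],.027,.076))
o=sensors.observe()['tool_pos'];c=circ(W,o[0],o[1],.031,o[2]-.0528+.070); print('held',c,handle(W,c[0],o[2]-.03,o[2]+.012))
```

```text
[ 0.59069417 -0.04318662  0.17717014]
(array([0.6096, 0.0419]), 1643, np.float64(0.0004)) (351, np.float64(51.0), np.float64(0.046))
held (array([ 0.5908, -0.0435]), 2863, np.float64(0.0022)) (484, np.float64(-110.4), np.float64(0.044))
```

View pics/w7.png

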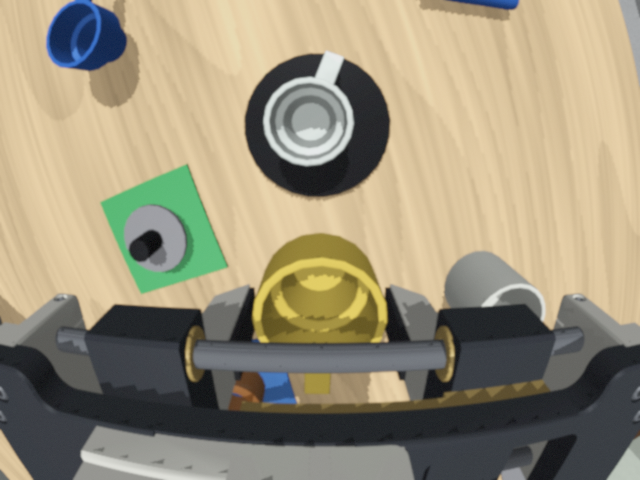

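Call:
step_arm:
  series:
    - [0.5,0.19,0.85,0,0]
    - [0.5,0.19,0.85,0,0]
    - [0.5,0.19,0.85,0,0]
    - [0.5,0.18,0.86,0,0]
    - [0.5,0,0,0,0]
    - [0.5,0,0,-0.5,0]
    - [0.5,0,0,-0.5,0]
    - [0.5,0,0,-0.5,0]
    - [0.5,0,0,-0.5,0]
    - [0.5,0,0,0,0]
    - [0.5,0,0,0,0]

```text
time: 24.4
tool_pos: [0.6097, 0.0423, 0.1272]
tool_rot: [-3.141, 0.0, 1.257]
contact_force: [0.2, 0.3, -0.5]
opening: 0.0619
```

Call:
step_arm:
  series:
    - [0.5,0,0,-0.3,0]
    - [0.5,0,0,-0.3,0]
    - [0.5,0,0,-0.2,0]
    - [0.5,0,0,-0.1,0]
    - [0.5,0,0,-0.06,0]
    - [0.5,0,0,0,0]
    - [0.5,0,0,0,0]

```text
time: 25.1
tool_pos: [0.6099, 0.0425, 0.1039]
tool_rot: [3.141, -0.0, 1.257]
contact_force: [0.1, -0.1, -0.7]
opening: 0.0618
```

Call:
step_arm:
  series:
    - [0.5,0,0,-0.08,0]
    - [0.5,0,0,0,0]
    - [0.5,0,0,0,0]
    - [0.6,0,0,0,0]
    - [0.75,0,0,0,0]
    - [0.9,0,0,0,0]
    - [1,0,0,0,0]
    - [1,0,0,0,0]
    - [1,0,0,0,0]

```text
time: 26.0
tool_pos: [0.6097, 0.0425, 0.1016]
tool_rot: [-3.142, 0.0, 1.257]
contact_force: [0.3, 0.4, 0.4]
opening: 0.091
```

Call:
step_arm:
  series:
    - [1,0,0,0.6,0]
    - [1,0,0,1,0]
    - [1,0,0,1,0]
    - [1,0,0,1,0]
    - [1,0,0,1,0]
    - [1,-0.45,0.85,0,0.98]
    - [1,-0.45,0.85,0,0.98]
    - [1,-0.45,0.85,0,0.98]
    - [1,-0.45,0.85,0,0.98]
    - [1,-0.45,0,0,0]
    - [1,0,0,0,0]

```text
time: 27.1
tool_pos: [0.5524, 0.1282, 0.2169]
tool_rot: [-3.141, 0.0, 1.572]
contact_force: [0.7, 0.1, -0.4]
opening: 0.0917
```

```bash
cat >> h.py <<'E'
def status(*zs):
    S=snap('scene','st_s.png');D=snap('side','st_d.png')
    for X in(pts(S),pts(D)):
      o=[]
      for n,c,r,z in(('tape',(.438,-.208),.032,.044),('cap',(.434,-.01),.034,.024))+zs:
        try: c=circ(X,*c,r,z); o.append((n,c[0].tolist(),c[1],float(c[2])))
        except Exception as e: o.append((n,'x'))
      print(o)
E
python3 - <<'E'
from h import *
status(('top',(.61,.042),.031,.119))
d=snap('wrist','w8.png');W=ptsw(d);print(sensors.observe()['tool_pos'])
P=band(W,.61,.042,.034,.119,.01);print('rim z',len(P),np.median(P[:,2]))
c=circ(W,.61,.042,.031,.119);print(c,handle(W,c[0],.075,.11))
c=circ(W,.4507,.1922,.031,.07);print('blue',c,handle(W,c[0],.015,.066))
E
```

```text
[('tape', [0.4401, -0.2066], 173, 0.0013), ('cap', [0.4368, -0.0115], 249, 0.0014), ('top', [0.6121, 0.0399], 142, 0.0007)]
[('tape', [0.4388, -0.2025], 138, 0.0013), ('cap', [0.434, -0.0075], 274, 0.0011), ('top', [0.61, 0.0444], 118, 0.0013)]
[0.55405955 0.12715664 0.21675293]
rim z 810 0.11805691985398464
(array([0.6091, 0.0416]), 549, np.float64(0.0009)) (15, np.float64(-103.7), np.float64(0.032))
blue (array([0.4486, 0.1919]), 1050, np.float64(0.0002)) (330, np.float64(62.9), np.float64(0.047))
```

View pics/st_d.png

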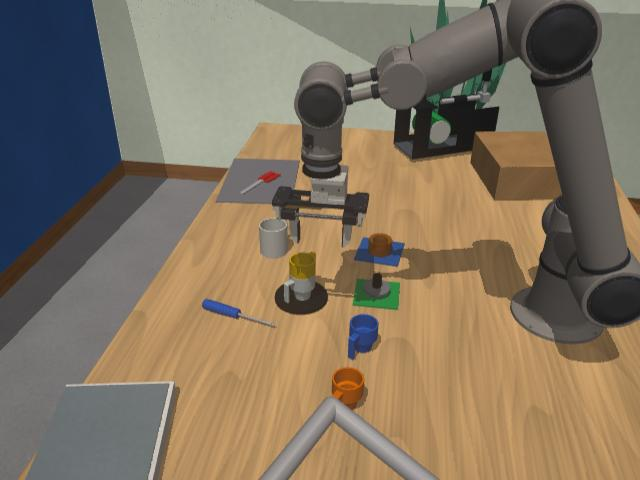

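View pics/w8.png

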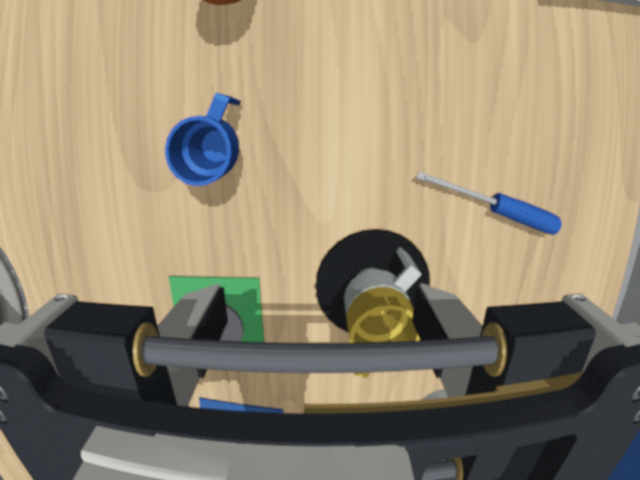

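Call:
step_arm:
  series:
    - [1,-0.84,0.52,-0.5,-0.93]
    - [1,-0.84,0.52,-0.5,-0.93]
    - [1,-0.84,0.52,-0.5,-0.93]
    - [1,-0.83,0.52,-0.5,-0.93]
    - [1,-0.83,0.52,-0.5,-0.93]
    - [1,0,0,0,-0.93]
    - [1,0,0,0,0]
    - [1,0,0,-0.9,0]
    - [1,0,0,-0.9,0]
    - [1,0,0,-0.9,0]
    - [1,0,0,-0.9,0]
    - [1,0,0,0,0]

```text
time: 28.45
tool_pos: [0.4483, 0.1916, 0.062]
tool_rot: [-3.138, 0.003, 1.125]
contact_force: [-0.8, -0.1, -0.5]
opening: 0.0918
```

Run:
```python
from h import *
d=snap('wrist','w9.png');print(sensors.observe()['tool_pos'])
```

```text
[0.44917683 0.19189333 0.06344352]
```

View pics/w9.png

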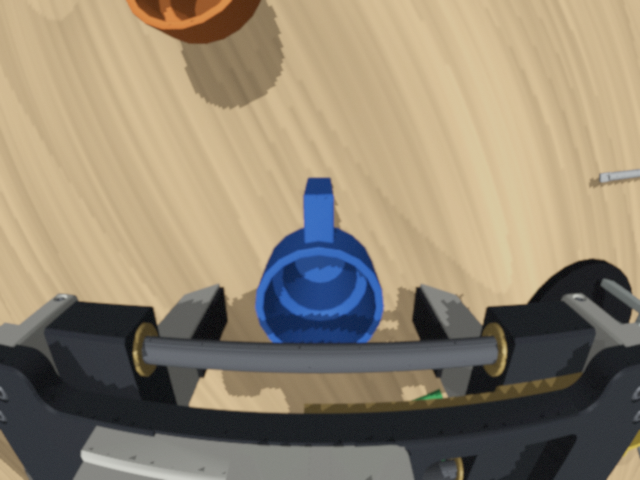

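Blue sits centred between the pads (320,300), handle perpendicular. Lower 10 mm, grip, lift.

Call:
step_arm:
  series:
    - [1,0,0,-0.42,0]
    - [1,0,0,0,0]
    - [0.5,0,0,0,0]
    - [0.5,0,0,0,0]
    - [0.5,0,0,0,0]
    - [0.5,0,0,0,0]
    - [0.5,0,0,0,0]
    - [0.5,0,0,0,0]

```text
time: 29.3
tool_pos: [0.4491, 0.1926, 0.0539]
tool_rot: [3.141, -0.0, 1.124]
contact_force: [-0.1, -0.2, 3.2]
opening: 0.0621
```

Call:
step_arm:
  series:
    - [0.5,0,0,0.5,0]
    - [0.5,0,0,1,0]
    - [0.5,0,0,1,0]
    - [0.5,0,0,1,0]
    - [0.5,0,0,1,0]
    - [0.5,0,0,1,0]
    - [0.5,0,0,0.7,0]
    - [0.5,0.5,-0.8,0,0]
    - [0.5,0.5,-0.8,0,0]
    - [0.5,0.5,-0.8,0,0]
    - [0.5,0.5,-0.8,0,0]
    - [0.5,0.5,-0.8,0,0]

```text
time: 30.5
tool_pos: [0.5116, 0.0916, 0.2082]
tool_rot: [-3.141, 0.0, 1.124]
contact_force: [0.5, 0.0, -1.8]
opening: 0.0619
```

Call:
step_arm:
  series:
    - [0.5,0.41,-0.84,0,0]
    - [0.5,0.41,-0.84,0,0]
    - [0.5,0.41,-0.84,0,0]
    - [0.5,0.41,-0.84,0,0]
    - [0.5,0.41,-0.84,0,0]
    - [0.5,0.41,-0.84,0,0]
    - [0.5,0,0,0,0]
    - [0.5,0,0,0,0]

```text
time: 31.3
tool_pos: [0.5726, -0.0336, 0.2079]
tool_rot: [-3.14, 0.0, 1.123]
contact_force: [-0.3, 1.2, -1.3]
opening: 0.062
```

Run:
```python
from h import *
d=snap('wrist','w10.png');W=ptsw(d);o=sensors.observe()['tool_pos'];print(o)
c=circ(W,.61,.042,.031,.119);print(c,handle(W,c[0],.057,.113))
c=circ(W,o[0],o[1],.031,o[2]-.0533+.070); print('held',c,handle(W,c[0],o[2]-.03,o[2]+.012))
print('tape',circ(W,.438,-.207,.032,.044))
```

```text
[ 0.57247603 -0.03305976  0.20809374]
(array([0.6097, 0.0413]), 1703, np.float64(0.0003)) (395, np.float64(40.4), np.float64(0.024))
held (array([ 0.5721, -0.0337]), 2836, np.float64(0.0023)) (1299, np.float64(64.2), np.float64(0.048))
tape (array([ 0.4378, -0.2053]), 790, np.float64(0.0028))
```

View pics/w10.png

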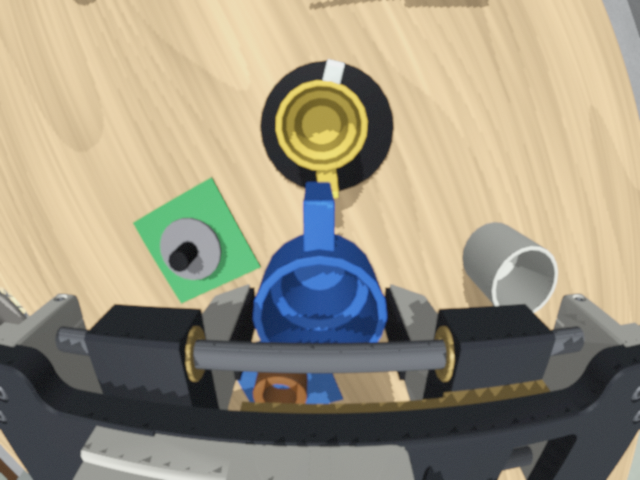

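Call:
step_arm:
  series:
    - [0.5,0.4,0.75,0,0]
    - [0.5,0.4,0.75,0,0]
    - [0.5,0.4,0.75,0,0]
    - [0.5,0.3,0.75,0,0]
    - [0.5,0,0,0,0]
    - [0.5,0,0,-0.5,0]
    - [0.5,0,0,-0.5,0]
    - [0.5,0,0,-0.5,0]
    - [0.5,0,0,-0.4,0]
    - [0.5,0,0,0,0]
    - [0.5,0,0,0,0]

```text
time: 32.45
tool_pos: [0.6105, 0.0412, 0.1609]
tool_rot: [-3.141, 0.0, 1.124]
contact_force: [-0.7, 1.0, -1.4]
opening: 0.0617
```

Call:
step_arm:
  series:
    - [0.5,0,0,-0.3,0]
    - [0.5,0,0,-0.2,0]
    - [0.5,0,0,-0.2,0]
    - [0.5,0,0,-0.05,0]
    - [0.5,0,0,0,0]
    - [0.5,0,0,0,0]

```text
time: 33.05
tool_pos: [0.6106, 0.0415, 0.1425]
tool_rot: [3.141, -0.0, 1.124]
contact_force: [0.6, 0.0, -1.5]
opening: 0.0618
```

Call:
step_arm:
  series:
    - [0.5,0,0,-0.08,0]
    - [0.5,0,0,-0.04,0]
    - [0.5,0,0,0,0]
    - [0.6,0,0,0,0]
    - [0.75,0,0,0,0]
    - [0.9,0,0,0,0]
    - [1,0,0,0,0]
    - [1,0,0,0,0]
    - [1,0,0,0,0]

```text
time: 33.95
tool_pos: [0.6105, 0.0415, 0.1393]
tool_rot: [-3.141, 0.0, 1.124]
contact_force: [-0.1, 0.4, 0.1]
opening: 0.0911
```

Call:
step_arm:
  series:
    - [1,0,0,0.6,0]
    - [1,0,0,1,0]
    - [1,0,0,1,0]
    - [1,0,0,1,0]
    - [1,0,0,0.6,0]
    - [1,-0.7,0.9,0,0]
    - [1,-0.7,0.9,0,0]
    - [1,-0.7,0.9,0,0]
    - [1,-0.7,0.9,0,0]
    - [1,-0.7,0.9,0,0]
    - [1,-0.7,0.9,0,0]
    - [1,-0.7,0.9,0,0]

```text
time: 35.15
tool_pos: [0.4872, 0.1998, 0.2444]
tool_rot: [3.141, -0.0, 1.124]
contact_force: [0.2, 0.4, 0.6]
opening: 0.0915
```

Call:
step_arm:
  series:
    - [1,-0.4,0.9,-0.4,0]
    - [1,-0.3,0.9,-0.4,0]
    - [1,0,0.5,0,0]
    - [1,0,0,0,0]
    - [1,0,0,0,0]

```text
time: 35.65
tool_pos: [0.4712, 0.2561, 0.2248]
tool_rot: [3.141, -0.0, 1.125]
contact_force: [0.5, -0.3, -0.6]
opening: 0.0918
```

Run:
```python
from h import *
status(('top',(.61,.042),.031,.156))
d=snap('wrist','w11.png');W=ptsw(d);print(sensors.observe()['tool_pos'])
c=circ(W,.4645,.3625,.031,.07);print('orange',c,handle(W,c[0],.015,.066))
```

```text
[('tape', [0.44, -0.2074], 165, 0.0016), ('cap', [0.434, -0.0123], 181, 0.0015), ('top', [0.6124, 0.0393], 148, 0.001)]
[('tape', 'x'), ('cap', [0.4345, -0.007], 251, 0.0012), ('top', [0.6111, 0.0443], 101, 0.0014)]
[0.47114043 0.25565882 0.22472639]
orange (array([0.4637, 0.3624]), 1029, np.float64(0.0003)) (280, np.float64(63.7), np.float64(0.047))
```

View pics/st_d.png

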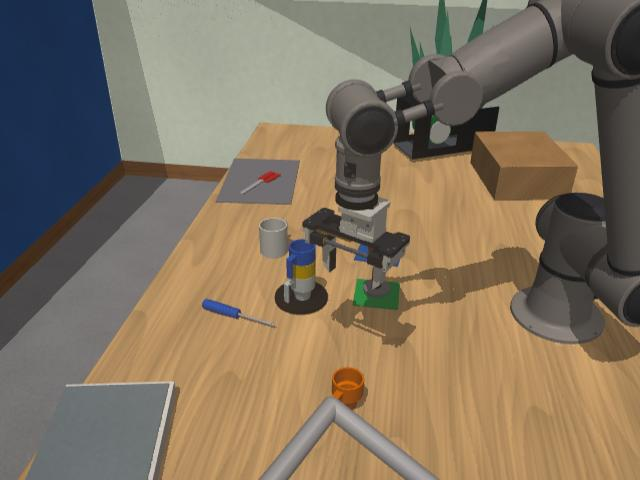

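View pics/w11.png

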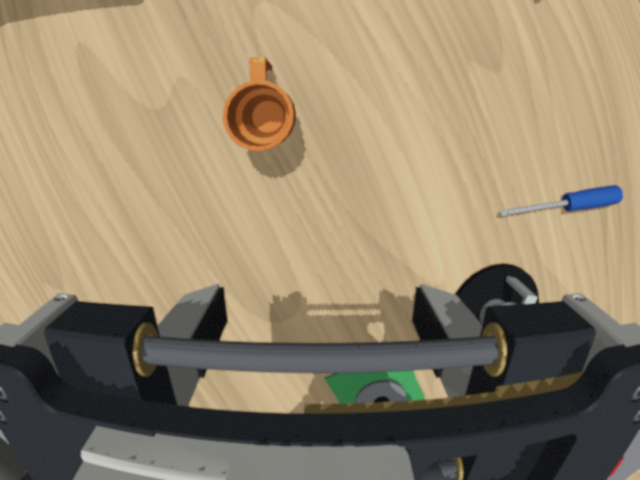

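Call:
step_arm:
  series:
    - [1,-0.06,0.85,-0.6,0]
    - [1,-0.06,0.85,-0.6,0]
    - [1,-0.06,0.85,-0.6,0]
    - [1,-0.06,0.85,-0.6,0]
    - [1,-0.04,0.87,-0.6,0]
    - [1,0,0,-0.8,0]
    - [1,0,0,-0.8,0]
    - [1,0,0,-0.8,0]
    - [1,0,0,-0.8,0]
    - [1,0,0,0,0]
    - [1,0,0,0,0]

```text
time: 36.9
tool_pos: [0.4641, 0.3629, 0.0698]
tool_rot: [3.141, 0.0, 1.124]
contact_force: [0.2, 0.9, 0.5]
opening: 0.0917
```

Run:
```python
from h import *
d=snap('wrist','w12.png');print(sensors.observe()['tool_pos'])
```

```text
[0.46442666 0.36322044 0.0704804 ]
```

View pics/w12.png

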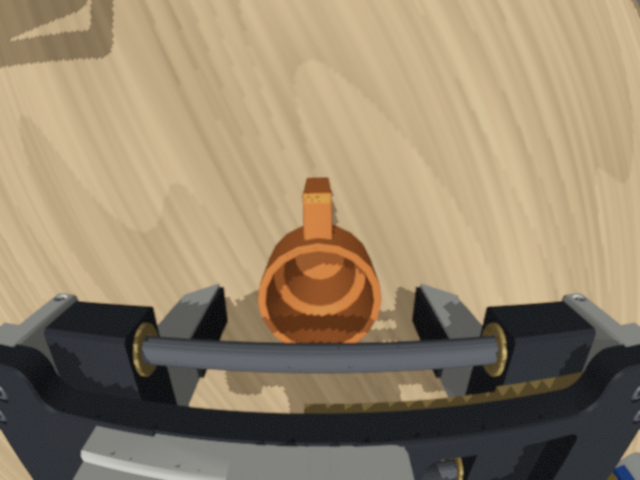

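Orange is centred (320,298). Lower 17 mm, grip, lift.

Call:
step_arm:
  series:
    - [1,0,-0.02,-0.4,0]
    - [1,0,0,-0.28,0]
    - [1,0,0,0,0]
    - [0.5,0,0,0,0]
    - [0.5,0,0,0,0]
    - [0.5,0,0,0,0]
    - [0.5,0,0,0,0]
    - [0.5,0,0,0,0]
    - [0.5,0,0,0,0]
    - [0.5,0,0,0,0]

```text
time: 37.95
tool_pos: [0.4637, 0.3629, 0.0526]
tool_rot: [3.141, -0.0, 1.124]
contact_force: [0.2, 0.0, 1.0]
opening: 0.062
```

Call:
step_arm:
  series:
    - [0.5,0,0,0.5,0]
    - [0.5,0,0,1,0]
    - [0.5,0,0,1,0]
    - [0.5,0,0,1,0]
    - [0.5,0,0,1,0]
    - [0.5,0,0,1,0]
    - [0.5,0,0,1,0]
    - [0.5,0,0,1,0]
    - [0.5,0,0,0.5,0.9]
    - [0.5,0,0,0,0.9]
    - [0.5,0,0,0,0.9]
    - [0.5,0,0,0,0.9]

```text
time: 39.15
tool_pos: [0.4632, 0.3626, 0.253]
tool_rot: [-3.142, 0.0, 1.415]
contact_force: [0.1, 0.1, -2.2]
opening: 0.0617
```

Call:
step_arm:
  series:
    - [0.5,0.37,-0.47,0,0.9]
    - [0.5,0.37,-0.47,0,0.9]
    - [0.5,0.37,-0.47,0,0.9]
    - [0.5,0.37,-0.47,0,0.9]
    - [0.5,0.37,-0.47,0,0.9]
    - [0.5,0.37,-0.47,0,0.9]
    - [0.5,0.37,-0.47,0,0.9]
    - [0.5,0.37,-0.47,0,0.9]
    - [0.5,0.37,-0.47,0,0.9]
    - [0.5,0.37,-0.47,0,0.9]
    - [0.5,0.37,-0.47,0,0.9]
    - [0.5,0.37,-0.47,0,0.9]

```text
time: 40.35
tool_pos: [0.5745, 0.2212, 0.2529]
tool_rot: [-3.141, -0.0, 2.279]
contact_force: [-0.6, 0.3, -1.6]
opening: 0.0617
```

Call:
step_arm:
  series:
    - [0.5,0.37,-0.47,0,0.9]
    - [0.5,0.37,-0.47,0,0.9]
    - [0.5,0.37,-0.47,0,0.9]
    - [0.5,0.37,-0.47,0,0.9]
    - [0.5,0.37,-0.47,0,0.9]
    - [0.5,0.37,-0.47,0,0.9]
    - [0.5,0.37,-0.47,0,0.9]
    - [0.5,0.37,-0.47,0,0.9]
    - [0.5,0.37,-0.47,0,0.9]
    - [0.5,0.37,-0.47,0,0.9]
    - [0.5,0.37,-0.47,0,0.9]
    - [0.5,0.37,-0.47,0,0.9]

```text
time: 41.55
tool_pos: [0.6855, 0.0803, 0.2528]
tool_rot: [3.141, -0.001, -3.14]
contact_force: [-0.2, -0.5, -1.8]
opening: 0.0618
```

Call:
step_arm:
  series:
    - [0.5,0,0,0,0.9]
    - [0.5,0,0,0,0.9]
    - [0.5,0,0,0,0.9]
    - [0.5,0,0,0,0.9]
    - [0.5,0,0,0,0.9]
    - [0.5,0,0,0,0.9]
    - [0.5,0,0,0,0]
    - [0.5,0,0,0,0]

```text
time: 42.35
tool_pos: [0.6853, 0.0808, 0.2526]
tool_rot: [3.141, -0.0, -2.713]
contact_force: [0.5, -1.2, -1.3]
opening: 0.0616
```

Run:
```python
from h import *
d=snap('wrist','w13.png');W=ptsw(d);o=sensors.observe()['tool_pos'];print(o,sensors.observe()['qpos'])
c=circ(W,.61,.042,.031,.156);print(c)
P=band(W,.61,.042,.034,.156,.01);print('rim z',len(P),np.median(P[:,2]))
c=circ(W,o[0],o[1],.031,o[2]-.0527+.070); print('held',c,handle(W,c[0],o[2]-.03,o[2]+.012))
```

```text
[0.68535812 0.08076456 0.25261122] [ 6.32450270e-03  6.50810172e-01  9.27463513e-01  8.78336641e-05
  1.56349887e+00 -1.99357507e+00]
(array([0.61  , 0.0409]), 1613, np.float64(0.0003))
rim z 1889 0.15636501698763966
held (array([0.6863, 0.081 ]), 2981, np.float64(0.002)) (1343, np.float64(-155.1), np.float64(0.048))
```

View pics/w13.png

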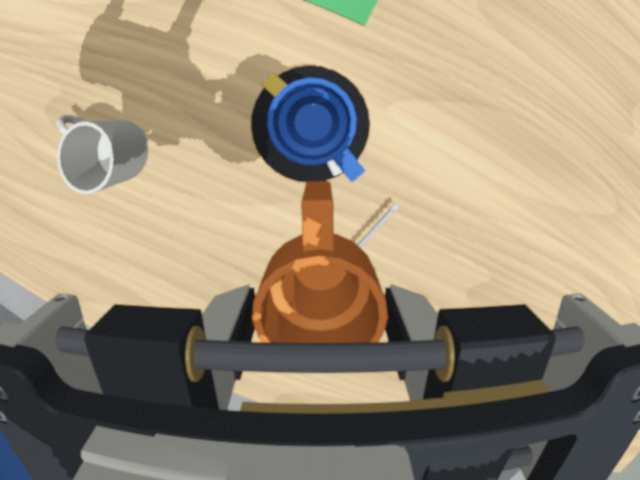

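Call:
step_arm:
  series:
    - [0.5,-0.75,-0.4,0,0]
    - [0.5,-0.76,-0.4,0,0]
    - [0.5,-0.76,-0.4,0,0]
    - [0.5,-0.75,-0.4,0,0]
    - [0.5,0,0,0,0]
    - [0.5,0,0,-0.6,0]
    - [0.5,0,0,-0.6,0]
    - [0.5,0,0,-0.6,0]
    - [0.5,0,0,-0.4,0]
    - [0.5,0,0,0,0]
    - [0.5,0,0,0,0]

```text
time: 43.5
tool_pos: [0.6104, 0.0409, 0.1977]
tool_rot: [-3.142, 0.0, -2.711]
contact_force: [0.4, 0.1, -1.0]
opening: 0.0621
```

Call:
step_arm:
  series:
    - [0.5,0,0,-0.3,0]
    - [0.5,0,0,-0.2,0]
    - [0.5,0,0,-0.2,0]
    - [0.5,0,0,-0.1,0]
    - [0.5,0,0,0,0]
    - [0.5,0,0,0,0]

```text
time: 44.1
tool_pos: [0.6101, 0.0407, 0.1775]
tool_rot: [-3.142, 0.0, -2.711]
contact_force: [-0.5, -0.8, -1.8]
opening: 0.0616
```

Call:
step_arm:
  series:
    - [0.5,0,0,-0.08,0]
    - [0.5,0,0,0,0]
    - [0.5,0,0,0,0]
    - [0.6,0,0,0,0]
    - [0.75,0,0,0,0]
    - [0.9,0,0,0,0]
    - [1,0,0,0,0]
    - [1,0,0,0,0]
    - [1,0,0,0,0]

```text
time: 45.0
tool_pos: [0.61, 0.0408, 0.1754]
tool_rot: [3.142, 0.0, -2.711]
contact_force: [0.9, -0.7, -0.2]
opening: 0.0913
```

Call:
step_arm:
  series:
    - [1,0,0,0.6,0]
    - [1,0,0,1,0]
    - [1,0,0,1,0]
    - [1,0,0,1,0]
    - [1,-0.3,0,0,0]
    - [1,-0.9,-0.16,0,0]
    - [1,-0.9,-0.16,0,0]
    - [1,-0.9,-0.16,0,0]
    - [1,-1,-0.12,0,0]
    - [1,0,0,0,0]
    - [1,0,0,0,0]

```text
time: 46.1
tool_pos: [0.5099, 0.0257, 0.2653]
tool_rot: [-3.142, 0.0, -2.711]
contact_force: [-0.3, -0.3, -0.2]
opening: 0.0919
```

Run:
```python
from h import *
status(('top',(.61,.042),.031,.193))
d=snap('wrist','w14.png');W=ptsw(d);print(sensors.observe()['tool_pos'])
print(circ(W,.4335,-.0103,.034,.024),circ(W,.4335,-.0103,.011,.058,R=.03))
```

```text
[('tape', [0.4408, -0.2075], 169, 0.0019), ('cap', [0.4352, -0.0123], 39, 0.0012), ('top', [0.6139, 0.0409], 158, 0.0009)]
[('tape', [0.4383, -0.2027], 138, 0.0015), ('cap', [0.4344, -0.0063], 270, 0.0011), ('top', [0.6124, 0.0455], 110, 0.0007)]
[0.51063858 0.02583042 0.26504209]
(array([ 0.433, -0.01 ]), 2628, np.float64(0.0007)) (array([ 0.4331, -0.0106]), 366, np.float64(0.0004))
```

View pics/st_d.png

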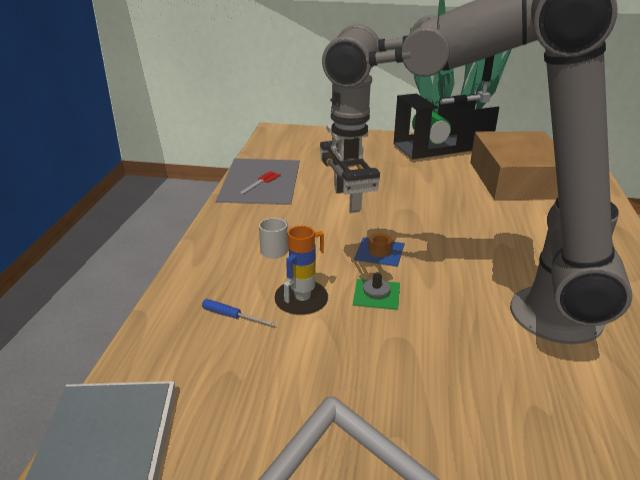

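View pics/st_s.png

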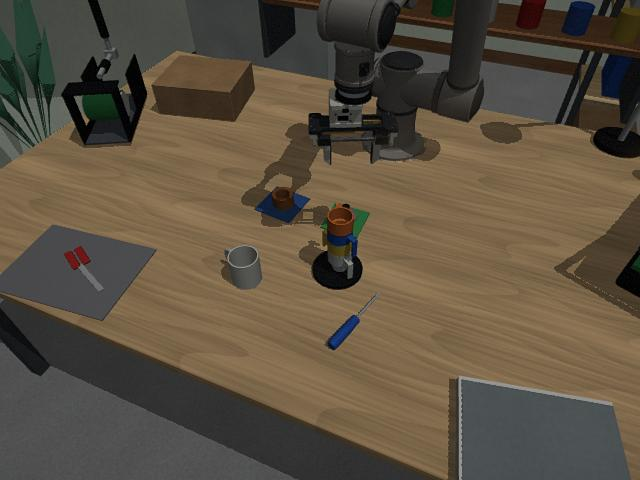

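Call:
step_arm:
  series:
    - [0.8,-0.78,-0.36,-0.5,0]
    - [0.7,-0.78,-0.36,-0.5,0]
    - [0.6,-0.78,-0.36,-0.5,0]
    - [0.6,-0.77,-0.36,-0.5,0]
    - [0.6,0,0,-1,0]
    - [0.6,0,0,-1,0]
    - [0.6,0,0,-1,0]
    - [0.6,0,0,-1,0]
    - [0.6,0,0,-1,0]
    - [0.6,0,0,-1,0]
    - [0.6,0,0,-0.6,0]
    - [0.6,0,0,0,0]

```text
time: 47.45
tool_pos: [0.4314, -0.01, 0.0484]
tool_rot: [3.139, -0.004, -2.711]
contact_force: [0.4, 0.2, 0.0]
opening: 0.0549
```

Call:
step_arm:
  series:
    - [0.6,0,0,-0.2,0]
    - [0.6,0,0,0,0]
    - [0.6,0,0,0,0]

```text
time: 47.75
tool_pos: [0.4328, -0.0103, 0.046]
tool_rot: [-3.141, 0.001, -2.711]
contact_force: [0.8, -0.1, -0.5]
opening: 0.0552
```

Call:
step_arm:
  series:
    - [0.1,0,0,0,0]
    - [0.1,0,0,0,0]
    - [0.1,0,0,0,0]
    - [0.1,0,0,0,0]
    - [0.1,0,0,0,0]
    - [0.1,0,0,0,0]
    - [0.1,0,0,0,0]

```text
time: 48.45
tool_pos: [0.4324, -0.0103, 0.0455]
tool_rot: [-3.141, 0.0, -2.711]
contact_force: [0.5, -1.6, 2.0]
opening: 0.0207
```

Call:
step_arm:
  series:
    - [0.1,0,0,0.4,0]
    - [0.1,0,0,1,0]
    - [0.1,0,0,1,0]
    - [0.1,0,0,1,0]
    - [0.1,0,0,1,0]
    - [0.1,0,0,1,0]
    - [0.1,0,0,1,0]
    - [0.1,0,0,1,0]
    - [0.1,0,0,1,0]
    - [0.1,0,0,1,0]
    - [0.1,0,0,0,0]

```text
time: 49.55
tool_pos: [0.4334, -0.0104, 0.2838]
tool_rot: [-3.138, 0.005, -2.711]
contact_force: [0.5, -0.2, -0.2]
opening: 0.0213
```

Call:
step_arm:
  series:
    - [0.1,0.5,0.2,0,0]
    - [0.1,0.96,0.33,0,0]
    - [0.1,0.96,0.33,0,0]
    - [0.1,0.96,0.33,0,0]
    - [0.1,0.96,0.33,0,0]
    - [0.1,0.96,0.33,0,0]
    - [0.1,0.96,0.33,0,0]
    - [0.1,0.96,0.33,0,0]
    - [0.1,0.96,0.33,0,0]
    - [0.1,0.96,0.33,0,0]
    - [0.1,0.96,0.33,0,0]
    - [0.1,0,0,0,0]

```text
time: 50.75
tool_pos: [0.6864, 0.0788, 0.276]
tool_rot: [3.139, -0.004, -2.71]
contact_force: [-0.5, 0.1, -2.4]
opening: 0.0207
```

Call:
step_arm:
  series:
    - [0.1,0,0,0,0]
    - [0.1,0,0,0,0]

```text
time: 50.95
tool_pos: [0.6841, 0.0773, 0.2794]
tool_rot: [3.141, -0.002, -2.711]
contact_force: [-1.6, -0.2, -0.8]
opening: 0.0206
```

Run:
```python
from h import *
d=snap('wrist','w15.png');W=ptsw(d);o=sensors.observe()['tool_pos'];print(o)
c=circ(W,.61,.042,.031,.193);print(c)
P=band(W,.61,.042,.034,.193,.01);print('rim z',len(P),np.median(P[:,2]))
A=np.c_[P[:,:2],np.ones(len(P))]; print('tilt',np.linalg.lstsq(A,P[:,2],rcond=None)[0])
c=circ(W,o[0],o[1],.034,o[2]-.0455+.024); print('held',c)
c=circ(W,o[0],o[1],.011,o[2]-.0455+.058,R=.03); print('held',c)
```

```text
[0.68413797 0.07716724 0.28013676]
(array([0.6119, 0.042 ]), 1719, np.float64(0.0003))
rim z 2063 0.19335302682295274
tilt [0.02589417 0.01683979 0.17558812]
held (array([0.6845, 0.0775]), 6358, np.float64(0.0004))
held (array([0.6836, 0.0776]), 1658, np.float64(0.0029))
```

View pics/w15.png

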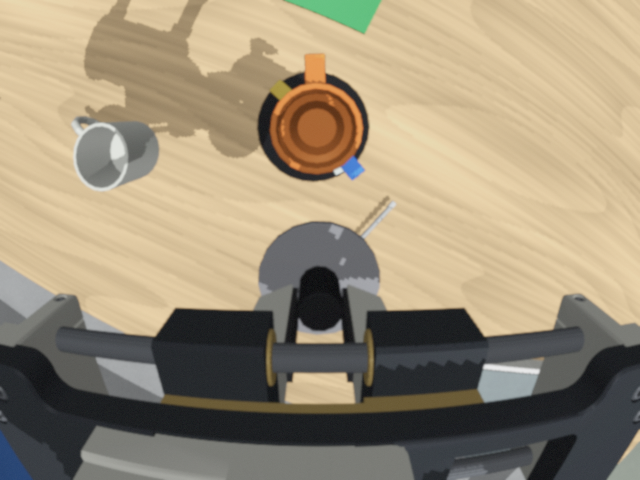

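Call:
step_arm:
  series:
    - [0.1,-0.72,-0.35,0,0]
    - [0.1,-0.73,-0.36,0,0]
    - [0.1,-0.73,-0.36,0,0]
    - [0.1,-0.72,-0.35,0,0]
    - [0.1,0,0,0,0]
    - [0.1,0,0,-0.5,0]
    - [0.1,0,0,-0.4,0]
    - [0.1,0,0,-0.3,0]
    - [0.1,0,0,0,0]
    - [0.1,0,0,0,0]

```text
time: 52.0
tool_pos: [0.6124, 0.0419, 0.2502]
tool_rot: [3.141, -0.0, -2.711]
contact_force: [0.0, -0.1, -0.8]
opening: 0.0207
```

Run:
```python
from h import *
d=snap('side','d16.png');print(sensors.observe()['tool_pos'])
c=d['pixels'][180:330,240:400]; cv2.imwrite('pics/d16c.png',cv2.resize(c,None,fx=4,fy=4))
```

```text
[0.61255349 0.04185953 0.2506393 ]
```

View pics/d16c.png

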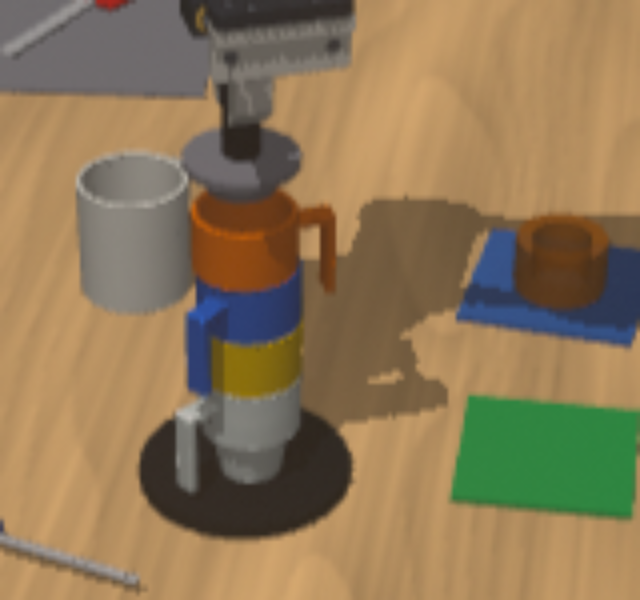

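Call:
step_arm:
  series:
    - [0.1,-0.02,0,-0.4,0]
    - [0.1,0,0,-0.3,0]
    - [0.1,0,0,-0.2,0]
    - [0.1,0,0,-0.15,0]
    - [0.1,0,0,0,0]
    - [0.1,0,0,0,0]

```text
time: 52.65
tool_pos: [0.6119, 0.0418, 0.2242]
tool_rot: [-3.142, 0.0, -2.711]
contact_force: [0.7, -0.1, -0.9]
opening: 0.0212
```

Call:
step_arm:
  series:
    - [0.1,0,0,-0.08,0]
    - [0.1,0,0,-0.04,0]
    - [0.1,0,0,0,0]
    - [0.1,0,0,0,0]

```text
time: 53.05
tool_pos: [0.6118, 0.0418, 0.2212]
tool_rot: [3.142, 0.0, -2.711]
contact_force: [0.6, -0.6, -1.5]
opening: 0.0205
```

Release, lift clear, and retreat toward the robot side.

Call:
step_arm:
  series:
    - [0.2,0,0,0,0]
    - [0.3,0,0,0,0]
    - [0.4,0,0,0,0]
    - [0.5,0,0,0,0]
    - [0.7,0,0,0,0]
    - [0.7,0,0,0,0]
    - [0.7,0,0,0.5,0]
    - [0.7,0,0,1,0]
    - [0.7,0,0,1,0]
    - [0.7,0,0,0.5,0]
    - [0.7,0,0,0,0]

```text
time: 54.15
tool_pos: [0.6127, 0.0417, 0.2994]
tool_rot: [-3.139, 0.005, -2.711]
contact_force: [-0.7, -0.4, 0.4]
opening: 0.0642
```

Call:
step_arm:
  series:
    - [1,0.5,0.4,0,0]
    - [1,0.7,0.4,0,0]
    - [1,0.7,0.4,0,0]
    - [1,0.7,0.3,0,0]
    - [1,0,0,0,0]
    - [1,0,0,0,0]
    - [1,0,0,0,0]

```text
time: 54.85
tool_pos: [0.6761, 0.0789, 0.296]
tool_rot: [3.141, -0.001, -2.711]
contact_force: [-0.1, 0.3, 0.3]
opening: 0.092
```

Run:
```python
from h import *
status(('flange',(.612,.042),.034,.199),('white',(.729,-.164),.038,.085))
d=snap('wrist','w17.png');W=ptsw(d);o=sensors.observe()['tool_pos'];print(o)
print(circ(W,.612,.042,.034,.199),circ(W,.612,.042,.011,.233,R=.03))
P=W[near(W,.612,.042,.033)];P=P[abs(P[:,2]-.199)<.01];print('flange z',len(P),np.median(P[:,2]))
A=np.c_[P[:,:2],np.ones(len(P))]; print('tilt',np.linalg.lstsq(A,P[:,2],rcond=None)[0])
for n in 'sd':
    im=cv2.imread('pics/st_%s.png'%n); c=im[180:300,220:440] if n=='s' else im[180:330,190:410]
    cv2.imwrite('pics/fin_%s.png'%n,cv2.resize(c,None,fx=3.6,fy=3.6,interpolation=cv2.INTER_CUBIC))
```

```text
[('tape', [0.4402, -0.2066], 171, 0.0014), ('cap', 'x'), ('flange', [0.6147, 0.0406], 392, 0.0009), ('white', [0.7292, -0.1662], 178, 0.0009)]
[('tape', [0.4388, -0.2033], 147, 0.0012), ('cap', 'x'), ('flange', [0.6131, 0.0457], 300, 0.0009), ('white', [0.7277, -0.162], 100, 0.0017)]
[0.67629611 0.07889589 0.29669037]
(array([0.6124, 0.0422]), 6186, np.float64(0.0004)) (array([0.6126, 0.042 ]), 954, np.float64(0.0003))
flange z 5923 0.199673283699963
tilt [0.00071992 0.00021316 0.19923321]
```

View pics/fin_s.png

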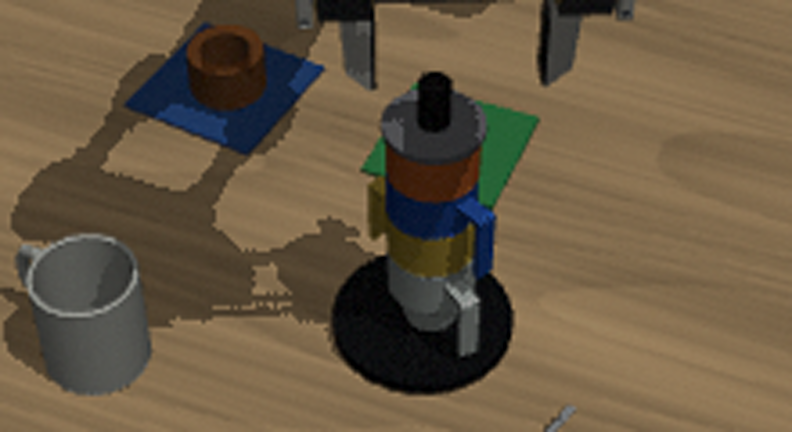

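View pics/fin_d.png

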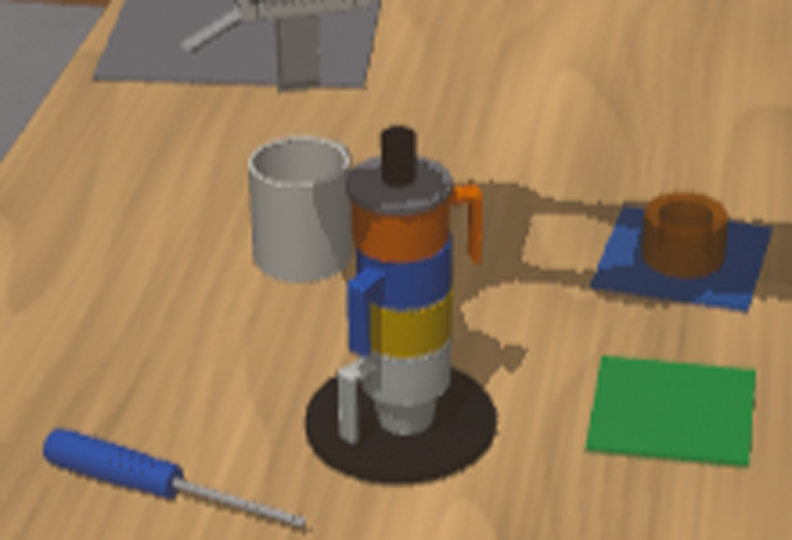

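Run:
```python
from h import *
print(hand_in())
```

```text
the job is handed in; nothing more can be done
None
```

The job is done and handed in at about 55 s of the 210 s allowed.

I moved the tape roll to the blue pad, then parked the cap upright on the green mat. Only three coloured mugs were present. I stacked yellow, blue and orange on the white mug, then put the cap back on the orange one. After I had parked the cap, the tape roll turned up about 3–4 cm off its spot, still on the pad. I re-gripped it and put it back in the middle before stacking any mugs.

**Last checks:**
- **Mug heights:** rims measured at z = 0.118, 0.156 and 0.193 m, against 0.119, 0.156 and 0.193 m for fully home.
- **Cap:** its flange is level at 0.1997 m, against 0.199 m expected.
- **Handles:** white is at about 51°, yellow −110°, blue 64° and orange −155°, so neighbours are at least 140° apart.
- **Tape roll:** it lies about 3 mm from the pad centre.
- **Bystanders:** the ceramic mug reads in its starting place. The screwdriver looked unmoved in the pictures, but I did not measure it again.

**Disagreements:** the scene and side cameras differ by up to about 5 mm, so I worked from the wrist camera. Before the cap went on, the orange rim read a slight tilt of about 1.7°. The seated cap read level, so I took that as nesting play or noise.

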